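Load and clamp the punch cassette

ROBOT

A 6-joint arm with a two-finger parallel gripper is mounted at the origin on the work surface. World frame = base frame: x ahead of the robot, y to its left, z up, the work surface at z = 0. Lengths are in mm, angles in rad, forces in N, time in s.
With the tool pointing down it reaches from about 325 to 875 mm from the base axis. Payload 4.4 kg.
Tool frame: the origin (TCP) lies at the very end of the fingers, on their centre line; the grasp point (between the pads) lies 19 mm behind it; z points along the fingers, x is the direction in which the jaws open and shut, and the axes are right-handed (so a half turn about z gives the same grasp; the last joint's range is limited). The gripper opens to 85 mm and grips with 20 to 120 N. Pads are 22 mm wide; open, the fingers measure 114 mm over their backs; the gripper's body (76 mm by 85 mm) begins 54 mm behind the grasp point. The pads swing forward as they close: fully open they stand 13 mm farther back than shut.
Start: joints at [-1.264, 0.207, 1.542, -0, 1.393, -0.15], TCP at [254.125, -515.798, 231.282] pointing down, gripper open.
Joint ranges: [-2.73, 2.73], [-0.86, 2.22], [0.23, 2.46], [-1.11, 4.25], [0.08, 2.63], [-2.82, 2.82]. Speed limits (rad/s): [2.79, 2.79, 3.14, 3.14, 3.14, 3.14].

INTERFACE

Orientations are given as a unit quaternion [x, y, z, w].
In Python, from workcell import robot, cams, finish_job gives the robot as it stands. The module is installed in compiled form; this text tells all that it offers.
- The arm moves only by the tool play_rows, never from a script. Its argument "deltas" is a list of rows, each a list of 2 entries, a list of its own where there are three numbers: the shift along the tool's x, y, z in m, then the turn about the tool's z in rad. A call has 1 to 10 rows; each row shifts and turns the commanded pose from where the row before left it, along the tool's axes as they then stand; what a row does not reach is not made up. A row lasts 1/12 s, in which the tool goes at most 41.7 mm and 7.16 degrees, less where a joint would pass 70% of its speed; a pose out of reach is approached as far as the arm can. A call with a gripper value outside its range is refused whole. "fingers" is the gripper's target within -1 to 1 (fully open at 1, half-way at 0, shut at -1), set as the call begins (left out, the last holds). The fingers move at their own pace and stop on an object; "squeeze" is the grip in N (left out, the last holds). Time passes only in rows, so rows that do not move let the fingers close. It gives the time, the measured TCP pose, the force and the opening at its end, in the units of the state.
- robot.get_state(): the state, without advancing time (a new reading comes with each control period).
- cams.snapshot(name): name is "side" or "top"; returns the picture (480x640x3 uint8, blue, green, red); there is no depth.
- cams.get_calibration(name): a dict with "fx", "fy", "cx", "cy" (pixels), "distortion" ([k1, k2, p1, p2, k3] as OpenCV has them; the pictures are not rectified), "cam_to_world" (4x4, takes a point from camera to world coordinates). Camera axes: x right, y down, z forward; pixel columns grow to the right and rows downward; lengths in mm; the calibration is good to about 2 mm. A picture is of the moment at which its call begins. get_calibration takes no time and is no camera call.
- finish_job(): hands the job in, once; it reports no verdict.
The state is a dict: "t": time; "joint_positions": joint angles; "joint_velocities": joint speeds; "effort": joint torques, N m; "eef_pos": TCP position; "orientation": TCP orientation; "wrist_force": force on the tool from outside, world axes, zero at the start; "ft_torque": the same for the moment, N m; "opening": opening from 0.0 (shut) to 1.0 (fully open).
Only numpy, scipy, OpenCV 4.12 (cv2) and the standard library are available. Lean on these libraries where they do the work, as an engineer would, in place of code of your own. Each camera call takes 0.05 s, during which the arm holds its last target.

TASK

Take the hand file off the punch cassette and lay it flat along the rubber mat, its wooden handle towards the robot; lay every press punch on the bench flat in a slot of its own in the cassette, all with the slim nose towards the far wall, away from the knob. With all of them in, turn the clutch knob clockwise until the clamp bar holds the punches against the wall and the knob's clutch just begins to slip, and stop there at the first slip. Leave the other things on the bench where they are.

Things in the scene. Friction and masses are not known exactly. Their poses are not given: they have to be found in the camera images.
- cassette: aluminium cassette fixed on the bench: base plate 260 mm (its x) by 280 mm (its y), 12 mm thick; origin at the centre of its underside; x points from the knob end to the far wall. The far wall's inner face is at x = 112 mm, its top 34 mm above the origin
- slots (a point): floor centre of the middle slot, at cassette x = 45 mm, y = 0, 12 mm above its underside, same axes. Five slots run along x, centred at y = -100, -50, 0, 50, 100 mm, each 30 mm wide and 134 mm long from far wall to the open clamp bar; between and beside them black ribs 20 mm wide and 7 mm high (cassette x = -3 to 112 mm). A clamped punch lies from cassette x = -8 to 112 mm
- jaw (a joint): way of the clamp bar (256 mm wide, top 32 mm above the cassette's underside) from fully open to the far wall, m; its face is at cassette x = -22 mm + jaw. 5 mm per radian that the knob turns the screw (steel disc, 60 mm, under the knob, black index line) clockwise. Starts at 0 to 0.002; punches stop it at about 0.014; empty it goes on to 0.021
- clutch (a joint): turn of the knob relative to the steel disc, rad: 0 at the start, stays there while both turn together, grows clockwise as the clutch slips (at about 0.16 N m; the free screw takes 0.03 N m). Seen from above, the knob's white line then leaves the disc's black line. Slipping by much more than half a radian is overdone
- knob (a point): centre of the black knob's grip bar, on the vertical turning axis, at cassette x = -94 mm, y = 0, 73 mm above the cassette's underside. The bar is 44 mm long (this point's x axis), 13 mm wide and 26 mm high (13 mm above and below this point), on a 42 mm round base; both turn together
- mat: black rubber mat fixed on the bench, 250 mm (its x) by 90 mm (its y), 4 mm thick; origin at the centre of its underside; its x axis points roughly away from the robot
- file_mid (a point): hand file, 200 mm, 160 g, lying flat across the cassette's ribs at the start: wooden handle 100 long, 26 wide, 20 mm high, then a dark steel blade 100 long, 22 wide, 7 mm thick, undersides level. This point is at half the handle's height (10 mm above what it lies on), 75 mm from the handle's end, 125 mm from the blade's tip, near the balance point; its x axis points to the tip
- file_tip (a point): the tip of the file's blade
- punch1_mid (a point): plain steel press punch, 120 mm long, about 260 g: square shank 22 x 22 mm, 70 mm long, then a slim round nose 12 mm in diameter, 50 mm long, on the same centre line. This point lies on the centre line (11 mm above what it lies on), 42 mm from the butt end, 78 mm from the nose tip, near the balance point. Its x axis points to the nose. None if absent
- punch1_nose (a point): the centre of that punch's nose tip
- punch2_mid (a point): plain steel press punch, 120 mm long, about 260 g: square shank 22 x 22 mm, 70 mm long, then a slim round nose 12 mm in diameter, 50 mm long, on the same centre line. This point lies on the centre line (11 mm above what it lies on), 42 mm from the butt end, 78 mm from the nose tip, near the balance point. Its x axis points to the nose. None if absent
- punch2_nose (a point): the centre of that punch's nose tip
- punch3_mid (a point): plain steel press punch, 120 mm long, about 260 g: square shank 22 x 22 mm, 70 mm long, then a slim round nose 12 mm in diameter, 50 mm long, on the same centre line. This point lies on the centre line (11 mm above what it lies on), 42 mm from the butt end, 78 mm from the nose tip, near the balance point. Its x axis points to the nose. None if absent
- punch3_nose (a point): the centre of that punch's nose tip
- punch4_mid (a point): plain steel press punch, 120 mm long, about 260 g: square shank 22 x 22 mm, 70 mm long, then a slim round nose 12 mm in diameter, 50 mm long, on the same centre line. This point lies on the centre line (11 mm above what it lies on), 42 mm from the butt end, 78 mm from the nose tip, near the balance point. Its x axis points to the nose. None if absent
- punch4_nose (a point): the centre of that punch's nose tip
- punch5_mid (a point): plain steel press punch, 120 mm long, about 260 g: square shank 22 x 22 mm, 70 mm long, then a slim round nose 12 mm in diameter, 50 mm long, on the same centre line. This point lies on the centre line (11 mm above what it lies on), 42 mm from the butt end, 78 mm from the nose tip, near the balance point. Its x axis points to the nose. None if absent
- punch5_nose (a point): the centre of that punch's nose tip
- weight: bystander: dark steel cylinder 42 mm in diameter, 45 mm high, standing among the punches; origin under its centre
- hammer: bystander: hammer lying on the bench
- wrench: bystander: wrench lying on the bench
- oiler: bystander: white plastic bottle 52 mm in diameter, 130 mm high
- jar: bystander: jar 68 mm in diameter, 80 mm high
- cup: bystander: steel cup 70 mm in diameter, 80 mm high
Not all that is in view belongs to the job. Leave any blue or pink look-alike of the part that bears punch3_mid alone.

How it is judged (in metres and radians):
On the way, in this order (a step that is already met when the one before it is completed fails the run):
1. every punch lies flat in a slot of the cassette, nose to the far wall, and the knob's clutch has not slipped yet (value of joint clutch below 0.06 rad and x of punch1_mid in the frame of cassette between 0.01 and 0.044 m and y of punch1_mid in the frame of cassette between -0.118 and 0.118 m and z of each of punch1_mid, punch2_mid, punch3_mid, punch4_mid, punch5_mid in the frame of cassette below 0.027 m and x of each of punch1_nose, punch2_nose, punch3_nose, punch4_nose, punch5_nose in the frame of cassette above 0.07 m and angle between the x axis of each of punch1_mid, punch2_mid, punch3_mid, punch4_mid, punch5_mid and the x axis of cassette, either way round below 0.12 rad and linear speed of each of punch1, punch2, punch3, punch4, punch5 below 0.03 m/s and x of punch2_mid in the frame of cassette between 0.01 and 0.044 m and y of punch2_mid in the frame of cassette between -0.118 and 0.118 m and x of punch3_mid in the frame of cassette between 0.01 and 0.044 m and y of punch3_mid in the frame of cassette between -0.118 and 0.118 m and x of punch4_mid in the frame of cassette between 0.01 and 0.044 m and y of punch4_mid in the frame of cassette between -0.118 and 0.118 m and x of punch5_mid in the frame of cassette between 0.01 and 0.044 m and y of punch5_mid in the frame of cassette between -0.118 and 0.118 m), for 0.2 s.
2. the clamp bar holds the punches against the far wall and the knob's clutch has begun to slip (value of joint clutch above 0.06 rad and value of joint jaw above 0.0115 m and x of punch1_mid in the frame of cassette between 0.03 and 0.044 m and y of punch1_mid in the frame of cassette between -0.118 and 0.118 m and z of each of punch1_mid, punch2_mid, punch3_mid, punch4_mid, punch5_mid in the frame of cassette below 0.027 m and x of each of punch1_nose, punch2_nose, punch3_nose, punch4_nose, punch5_nose in the frame of cassette above 0.07 m and angle between the x axis of each of punch1_mid, punch2_mid, punch3_mid, punch4_mid, punch5_mid and the x axis of cassette, either way round below 0.12 rad and linear speed of each of punch1, punch2, punch3, punch4, punch5 below 0.03 m/s and x of punch2_mid in the frame of cassette between 0.03 and 0.044 m and y of punch2_mid in the frame of cassette between -0.118 and 0.118 m and x of punch3_mid in the frame of cassette between 0.03 and 0.044 m and y of punch3_mid in the frame of cassette between -0.118 and 0.118 m and x of punch4_mid in the frame of cassette between 0.03 and 0.044 m and y of punch4_mid in the frame of cassette between -0.118 and 0.118 m and x of punch5_mid in the frame of cassette between 0.03 and 0.044 m and y of punch5_mid in the frame of cassette between -0.118 and 0.118 m), for 0.2 s.
At the end, for the whole second after the job is handed in: Every punch flat in a slot, within 7 deg, nose to the far wall and within 4 mm of it; bar driven 11.5 mm or more; clutch slipped 0.06 to 0.9 rad; file flat on the mat, within 15 deg of its length, handle to the robot, balance point 35 mm or less off its centre line; all at rest (all of step 2 and x of file_mid in the frame of mat between -0.085 and 0.035 m and y of file_mid in the frame of mat between -0.035 and 0.035 m and z of file_mid in the frame of mat below 0.019 m and z of file_tip in the frame of mat below 0.014 m and x of file_tip in the frame of mat above 0.02 m and angle between the x axis of file_mid and the x axis of mat, either way round below 0.26 rad and linear speed of file below 0.03 m/s); the robot touches nothing.
It fails at once if the clutch slipped by more than 0.9 rad in all (value of joint clutch above 0.9 rad).
It fails at once if a bystander was pushed more than 5 cm away (distance of any of weight, hammer, wrench, oiler, jar, cup from where it was at the start of the episode above 0.05 m).
Of punch1, punch2, punch3, punch4, punch5 only 3 to 5 are there at a start; the rules pass over those that are not, and their reading is None.
At some moment in a run one of punch1, punch2, punch3, punch4, punch5 may be knocked a few centimetres aside while the robot is not near it.
Once in a run the grip may slacken for a moment while it holds something.
It also fails if it takes over 210 s, if anything falls off the work surface, if the arm or the gripper's body presses on something with over 40 N, if the wrist force passes 120 N, or if a joint passes its speed limit or range.

## Working session

There is one attempt and no reset: what is moved stays moved. The work goes in short steps, Python scripts to look and compute and a tool call to move; the robot and the scene stay as the last step left them, time stands still between calls to the robot, and variables do not carry over. Pictures are saved under pics/ and viewed, and the job is handed in when it is done.

Besides the shell and the picture viewer there is one more tool, called after "Call:" as a command line: name --argument value ..., lists and objects as JSON in quotes. play_rows: Moves the arm, as the interface text tells. Its arguments: {"type":"object","properties":{"deltas":{"type":"array","items":{"type":"array"}},"fingers":{"type":"number"},"squeeze":{"type":"number"}},"required":["deltas"]}

```bash
mkdir -p pics
python3 - <<'E'
from workcell import robot,cams
import cv2
for n in("top","side"):
    cv2.imwrite(f"pics/{n}0.png",cams.snapshot(n)); print(n,cams.get_calibration(n))
print(robot.get_state())
E
```

```text
top {'fx': 479.8583155125404, 'fy': 479.8583155125404, 'cx': 318.5042149879905, 'cy': 238.67913519219374, 'distortion': array([-0.08773764,  0.        ,  0.        ,  0.        ,  0.        ]), 'cam_to_world': array([[-1.66031002e-02, -9.94945655e-01,  9.90327254e-02,
         3.78955955e+02],
       [-9.99752572e-01,  1.79860433e-02,  1.30880327e-02,
         1.23234825e+00],
       [-1.48030882e-02, -9.87909200e-02, -9.94998102e-01,
         1.41998333e+03],
       [ 0.00000000e+00,  0.00000000e+00,  0.00000000e+00,
         1.00000000e+00]])}
side {'fx': 555.3893266332212, 'fy': 555.3893266332212, 'cx': 318.5945334989625, 'cy': 243.65344004508643, 'distortion': array([-0.04444877,  0.        ,  0.        ,  0.        ,  0.        ]), 'cam_to_world': array([[-7.71339400e-01, -4.98364561e-01,  3.95813459e-01,
        -3.35794383e+01],
       [-6.36202219e-01,  5.87383961e-01, -5.00226768e-01,
         6.49562353e+02],
       [ 1.68008167e-02, -6.37662016e-01, -7.70133031e-01,
         1.10493633e+03],
       [ 0.00000000e+00,  0.00000000e+00,  0.00000000e+00,
         1.00000000e+00]])}
{'t': 0.1, 'joint_positions': array([-1.26349934e+00,  2.07349138e-01,  1.54283162e+00, -4.22098980e-05,
        1.39352868e+00, -1.50511588e-01]), 'joint_velocities': array([ 0.0010619 , -0.0003222 , -0.00401936,  0.00187222, -0.00210281,
        0.00023449]), 'effort': array([-4.63908545e-04, -3.84093046e+01, -2.92547464e+01, -1.62824431e-04,
        4.89688638e-03,  3.54354813e-05]), 'eef_pos': array([ 253.89763703, -515.12536858,  230.22400865]), 'orientation': array([ 8.49113805e-01, -5.28208885e-01, -8.18198000e-04, -6.71697173e-04]), 'wrist_force': array([-0.07272655, -0.42843642,  0.25982155]), 'ft_torque': array([-0.01883718, -0.01619873,  0.0413887 ]), 'opening': 0.9983759488491739}
```

View pics/top0.png

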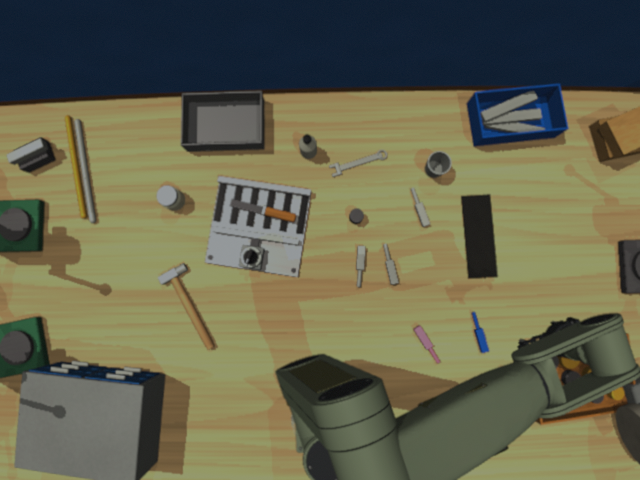

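View pics/side0.png

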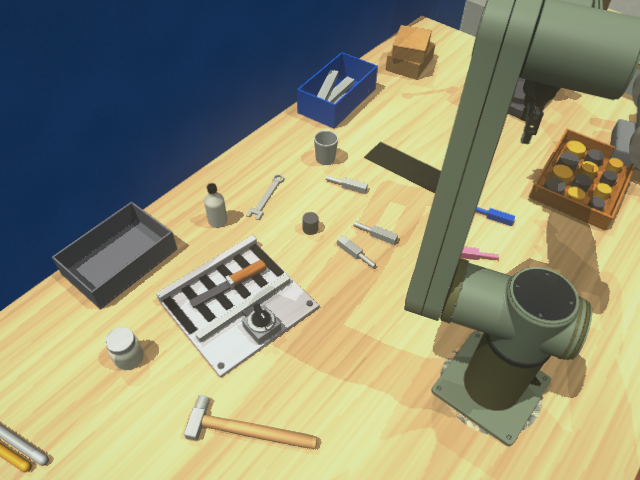

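```bash
cat > h.py <<'E'
import numpy as np, cv2
from workcell import robot,cams
C={n:cams.get_calibration(n) for n in("top","side")}
def K(n):
    c=C[n];return np.array([[c['fx'],0,c['cx']],[0,c['fy'],c['cy']],[0,0,1]])
def ray(n,uv):
    uv=np.asarray(uv,float).reshape(-1,1,2)
    p=cv2.undistortPoints(uv,K(n),C[n]['distortion']).reshape(-1,2)
    T=C[n]['cam_to_world'];d=np.c_[p,np.ones(len(p))]@T[:3,:3].T
    return T[:3,3],d
def w(n,uv,z):
    o,d=ray(n,uv);return o+d*((z-o[2])/d[:,2])[:,None]
def proj(n,P):
    T=np.linalg.inv(C[n]['cam_to_world']);r=cv2.Rodrigues(T[:3,:3])[0]
    return cv2.projectPoints(np.asarray(P,float).reshape(-1,1,3),r,T[:3,3],K(n),C[n]['distortion'])[0].reshape(-1,2)
def crop(n,x,y,wd,h,s,name,img=None):
    if img is None: img=cams.snapshot(n)
    cv2.imwrite("pics/"+name,cv2.resize(img[y:y+h,x:x+wd],None,fx=s,fy=s,interpolation=cv2.INTER_CUBIC))
    return img
E
python3 - <<'E'
from h import *
t=cv2.imread("pics/top0.png")
crop("top",190,165,130,120,6,"t1.png",t)
crop("top",335,150,165,140,4.8,"t2.png",t)
E
```

```text
(no output)
```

View pics/t1.png

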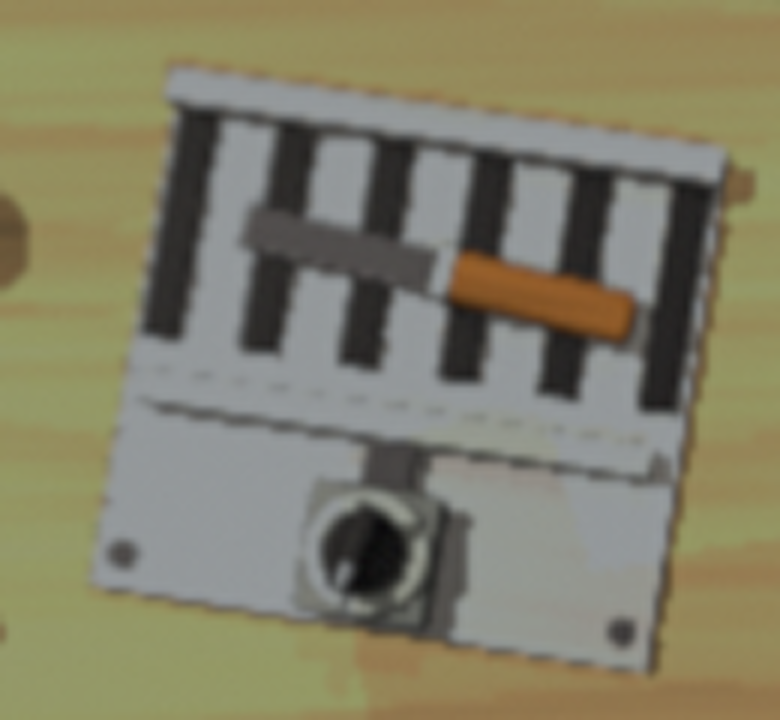

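View pics/t2.png

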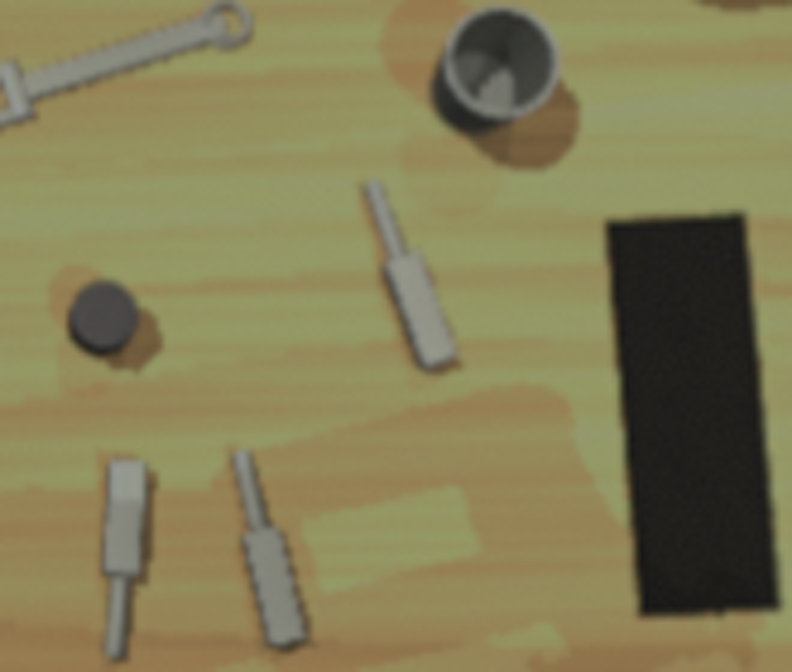

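```bash
cat >> h.py <<'E'
from scipy.optimize import least_squares
def rectpts(img,roi,cond):
    x,y,a,b=roi;s=img[y:y+b,x:x+a];m=cond(s).astype(np.uint8)
    n,l,st,ce=cv2.connectedComponentsWithStats(m)
    return [(st[i],ce[i]+[x,y],np.argwhere(l==i)[:,::-1]+[x,y]) for i in range(1,n) if st[i][4]>25]
E
python3 - <<'E'
from h import *
t=cv2.imread("pics/top0.png")
# cassette
px=np.array([[92,585],[653,672],[172,65],[727,148]])/6+[190,165]-0.4
loc=np.array([[-130,140,12],[-130,-140,12],[130,140,34],[130,-140,34]])
def P(v,l): c,s=np.cos(v[2]),np.sin(v[2]);return np.c_[v[0]+c*l[:,0]-s*l[:,1],v[1]+s*l[:,0]+c*l[:,1],l[:,2]]
r=least_squares(lambda v:(proj("top",P(v,loc))-px).ravel(),[600,200,0])
print("cass",r.x,r.fun.round(1))
# side check
s=cv2.imread("pics/side0.png")
for q in P(r.x,np.array([[-130,140,12],[-130,-140,12],[130,140,34],[130,-140,34],[-94,0,86]])): 
    for im,n in((t,"top"),(s,"side")):
        u=proj(n,q)[0];cv2.circle(im,tuple(np.round(u).astype(int)),1,(0,0,255),-1)
hsv=cv2.cvtColor(t,cv2.COLOR_BGR2HSV)
for st,ce,pts in rectpts(hsv,(335,170,110,125),lambda s:(s[...,1]<70)&(s[...,2]>90)):
    rr=cv2.minAreaRect(pts.astype(np.float32));print("obj",st,ce.round(1),[np.round(x,1) for x in rr[:2]],w("top",ce,18).round(0))
for st,ce,pts in rectpts(hsv,(450,180,60,110),lambda s:(s[...,2]<60)):
    rr=cv2.minAreaRect(pts.astype(np.float32));b=cv2.boxPoints(rr);print("mat",st,w("top",b,4).round(0).tolist(),w("top",[rr[0]],4))
for st,ce,pts in rectpts(hsv,(190,165,130,120),lambda s:(s[...,1]>150)&(s[...,2]>80)&(s[...,0]<14)):
    rr=cv2.minAreaRect(pts.astype(np.float32));b=cv2.boxPoints(rr);print("hand",st,w("top",b,35).round(0).tolist(),w("top",[rr[0]],37))
crop("top",190,165,130,120,6,"t1b.png",t);crop("side",150,230,180,160,4.4,"s1b.png",s)
E
```

```text
cass [ 5.59503369e+02  1.97750423e+02 -1.67016223e-01] [-0.1  0.3 -0.3  0.2 -0.2 -0.   0.6 -0.5]
obj [ 0  0  8  6 36] [338.1 172.3] [array([338.5, 172.5]), array([5., 7.])] [[716. -42.  18.]]
obj [96  0 14  5 47] [437.9 171.7] [array([437.5, 172. ]), array([ 4., 13.])] [[ 713. -340.   18.]]
obj [ 76  17  19  40 279] [420.3 209. ] [array([419.3, 206.2]), array([41.1,  8.9])] [[ 601. -283.   18.]]
obj [ 48  73  16  42 272] [390.2 266.5] [array([389.6, 263.2]), array([41.5,  8.5])] [[ 433. -188.   18.]]
obj [ 21  75  10  42 266] [360.1 262. ] [array([360. , 265.5]), array([ 8.4, 41.3])] [[ 448. -101.   18.]]
mat [  12   15   35   83 2292] [[639.0, -411.0, 4.0], [646.0, -497.0, 4.0], [400.0, -506.0, 4.0], [394.0, -421.0, 4.0]] [[ 518.85469313 -458.59274621    4.        ]]
```

View pics/s1b.png

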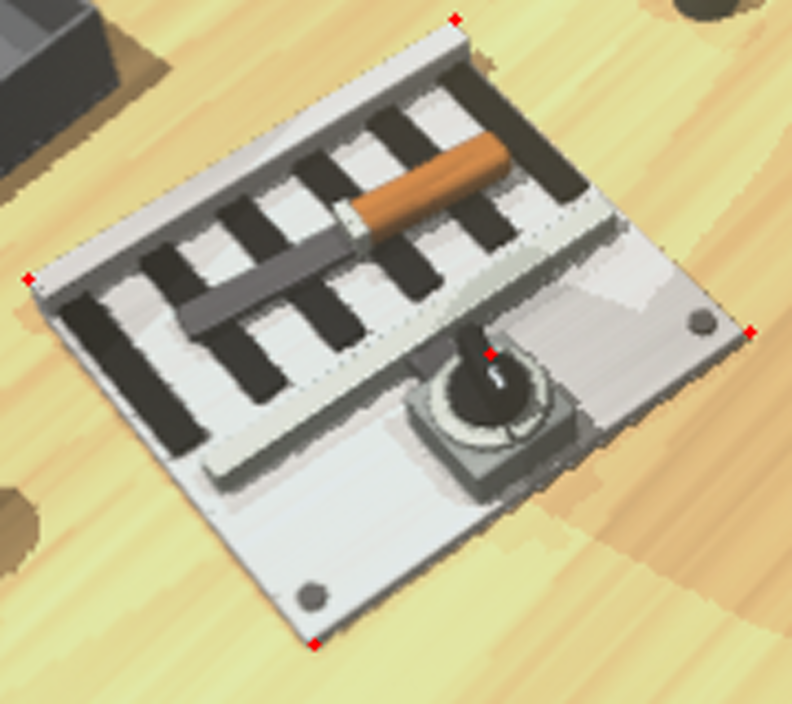

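View pics/t1b.png

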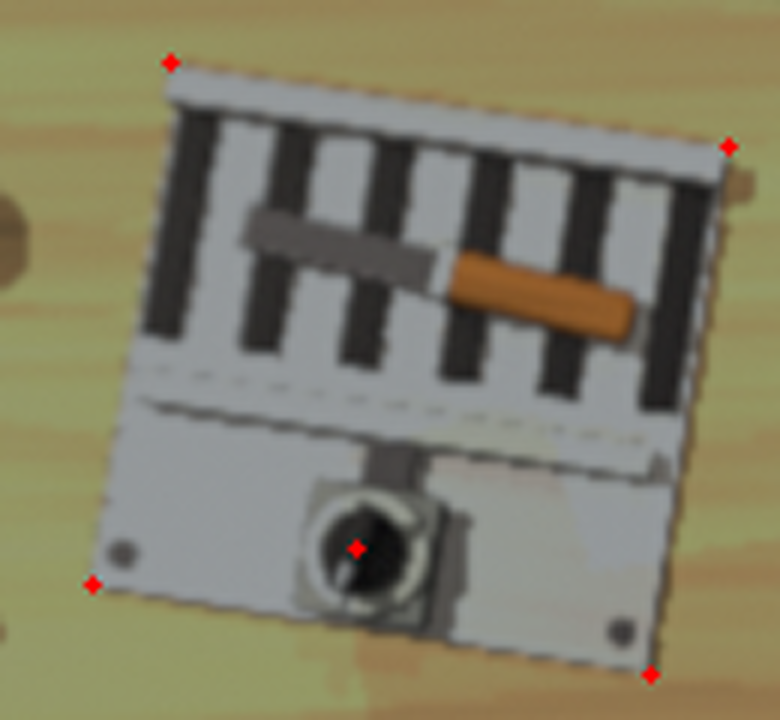

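Run:
```python
from h import *
t=cv2.imread("pics/top0.png");s=cv2.imread("pics/side0.png")
v=[559.5,197.75,-.167]
def P(v,l): l=np.array(l,float);c,s=np.cos(v[2]),np.sin(v[2]);return np.c_[v[0]+c*l[:,0]-s*l[:,1],v[1]+s*l[:,0]+c*l[:,1],l[:,2]]
def draw(n,img,x,y,a,b,sc,name):
    o=cv2.resize(img[y:y+b,x:x+a],None,fx=sc,fy=sc,interpolation=cv2.INTER_CUBIC)
    def pl(pts,col):
        q=(proj(n,P(v,pts))-[x,y]+.5)*sc-.5
        cv2.polylines(o,[np.round(q).astype(int)],True,col,1)
    for yc in(-125,-75,-25,25,75,125): pl([[-3,yc-10,19],[112,yc-10,19],[112,yc+10,19],[-3,yc+10,19]],(0,0,255))
    pl([[-130,-140,12],[130,-140,12],[130,140,12],[-130,140,12]],(0,255,0))
    pl([[112,-140,34],[130,-140,34],[130,140,34],[112,140,34]],(255,0,0))
    pl([[-94+30*np.cos(k),30*np.sin(k),50] for k in np.linspace(0,6.28,40)],(0,255,255))
    cv2.imwrite("pics/"+name,o)
draw("top",t,190,165,130,120,6,"t1c.png");draw("side",s,150,230,180,150,4.4,"s1c.png")
```

```text
(no output)
```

View pics/s1c.png

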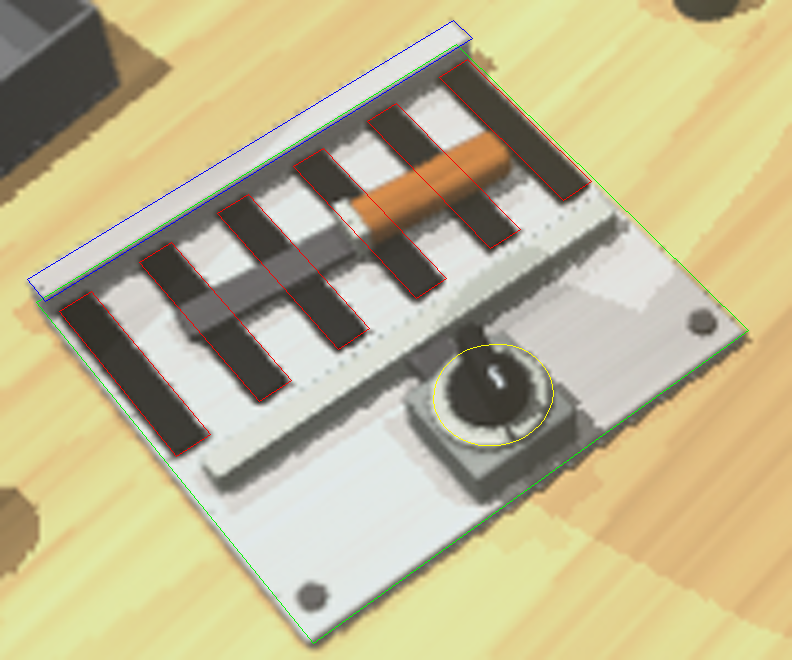

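View pics/t1c.png

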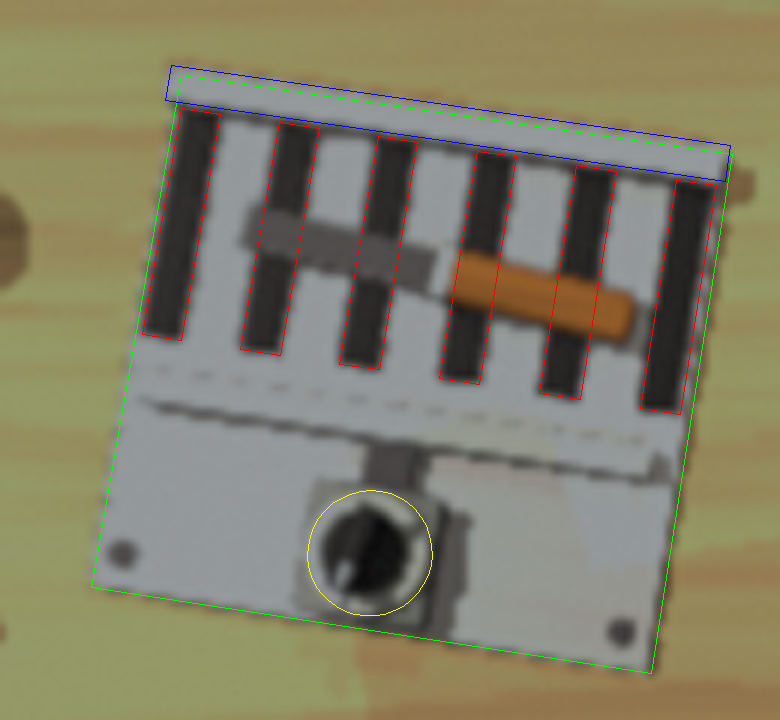

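```bash
cat >> h.py <<'E'
def punches(img,roi):
    hsv=cv2.cvtColor(img,cv2.COLOR_BGR2HSV);out=[]
    for st,ce,pts in rectpts(hsv,roi,lambda s:(s[...,1]<75)&(s[...,2]>85)):
        if not 150<st[4]<450: continue
        q=w("top",pts,18)[:,:2];c=q.mean(0);d=np.linalg.svd(q-c)[2][0]
        a=(q-c)@d;L=np.ptp(a)
        if not 100<L<150: continue
        b=(q-c)@np.array([-d[1],d[0]])
        if np.ptp(b[a>a.min()+.75*L])>np.ptp(b[a<a.min()+.25*L]): d=-d;a=-a
        # axis line through shank centre & nose centre
        m=(a.max()+a.min())/2
        lo=q[a<m-10].mean(0);hi=q[a>m+25].mean(0);d=(hi-lo)/np.linalg.norm(hi-lo)
        cen=lo+d*(((c+ (1 if True else 1)*0)-lo)@d) # project centroid
        a2=(q-cen)@d;butt=a2.min();nose=a2.max()
        mid=cen+d*((butt+nose)/2-18)
        out.append((mid,np.arctan2(d[1],d[0]),L))
    return out
E
python3 - <<'E'
from h import *
t=cv2.imread("pics/top0.png")
for m,a,L in punches(t,(335,170,115,125)): print(m.round(1),a.round(3),L.round(1))
off=np.array([190,165])-.4
he=w("top",np.array([[637,316]])/6+off,32)[0];ti=w("top",np.array([[244,228]])/6+off,24)[0]
d=(ti-he)[:2];print(he,ti,np.linalg.norm(d));d/=np.linalg.norm(d);print("file mid",(he[:2]+75*d),(ti[:2]-125*d),np.arctan2(d[1],d[0]))
o2=np.array([335,150])-.4
for n,nose,butt in(("A",(373,185),(436,360)),("B",(116,658),(127,462)),("C",(240,453),(288,642))):
    N=w("top",np.array([nose])/4.8+o2,14)[0][:2];B=w("top",np.array([butt])/4.8+o2,20)[0][:2];d=N-B;l=np.linalg.norm(d);print(n,(B+N)/2-18*d/l,np.arctan2(d[1],d[0]),l)
E
```

```text
[ 593.2 -285.3] 0.325 123.2
[ 424.8 -190.2] 0.221 121.7
[ 455.8 -101.6] 3.026 120.8
[581.19457862  84.90640192  32.        ] [630.08968178 279.36404383  24.        ] 200.5106122132958
file mid [599.48354944 157.6423184 ] [599.60806374 158.13751636] 1.324459570996043
A [ 592.48384087 -284.29191643] 0.2934153189012404 115.87041060176828
B [ 453.47815021 -101.31572771] 3.064729413014701 119.21705083452436
C [ 424.18046505 -190.6731905 ] 0.2127387469450364 118.59345752082453
```

```bash
cat >> h.py <<'E'
CASS=(559.5,197.75,-.167)
def cw(x,y): c,s=np.cos(CASS[2]),np.sin(CASS[2]);return CASS[0]+c*x-s*y,CASS[1]+s*x+c*y
def wc(x,y):
    c,s=np.cos(CASS[2]),np.sin(CASS[2]);x-=CASS[0];y-=CASS[1];return c*x+s*y,-s*x+c*y
def go(x,y,z,psi=None):
    S=robot.get_state();q=S['orientation'];p=S['eef_pos']
    a=np.arctan2(2*q[0]*q[1],q[0]**2-q[1]**2)
    if psi is None: psi=a; turn=0
    else: turn=-((psi-a+np.pi/2)%np.pi-np.pi/2)
    f=a-turn;dx,dy=x-p[0],y-p[1];c,s=np.cos(f),np.sin(f)
    q1=np.arctan2(y,x)
    print(f"t {S['t']:.1f} pos {p.round(1)} yaw {a:.3f} tilt {np.abs(q[2:]).max():.3f} F {S['wrist_force'].round(1)} op {S['opening']:.3f} q6 {S['joint_positions'][5]:.2f}")
    print(f"turn {turn:.3f} then tool dx {1e-3*(dx*c+dy*s):.4f} dy {1e-3*(dx*s-dy*c):.4f} dz {-1e-3*(z-p[2]):.4f} | final yaw {f:.3f} q6 {q1-f:.2f}; untuned dx {1e-3*(dx*np.cos(a)+dy*np.sin(a)):.4f} dy {1e-3*(dx*np.sin(a)-dy*np.cos(a)):.4f}")
E
python3 -c "
from h import *
go(599.5,157.8,120,1.324+np.pi/2)"
```

```text
t 0.1 pos [ 253.9 -515.1  230.2] yaw -1.113 tilt 0.001 F [-0.1 -0.4  0.3] op 0.998 q6 -0.15
turn -0.866 then tool dx 0.1707 dy -0.7370 dz 0.1102 | final yaw -0.247 q6 0.50; untuned dx -0.4509 dy -0.6074
```

Call:
play_rows --deltas '[[[0,0,0],-0.1083],[[0,0,0],-0.1083],[[0,0,0],-0.1083],[[0,0,0],-0.1083],[[0,0,0],-0.1083],[[0,0,0],-0.1083],[[0,0,0],-0.1083],[[0,0,0],-0.1083]]'

```text
t: 0.77
eef_pos: [254.0, -515.4, 230.6]
orientation: [0.993, -0.12, -0.0, -0.001]
wrist_force: [-0.2, -0.2, 0.7]
opening: 1.001
```

Call:
play_rows --deltas '[[[0.0085,-0.0368,0.0],0],[[0.0085,-0.0368,0.0],0],[[0.0085,-0.0368,0.0],0],[[0.0085,-0.0368,0.0],0],[[0.0085,-0.0368,0.0],0],[[0.0085,-0.0368,0.0],0],[[0.0085,-0.0368,0.0],0],[[0.0085,-0.0368,0.0],0],[[0.0085,-0.0368,0.0],0],[[0.0085,-0.0368,0.0],0]]'

```text
t: 1.6
eef_pos: [426.5, -177.7, 231.0]
orientation: [0.992, -0.123, -0.0, -0.0]
wrist_force: [0.4, -1.0, -0.5]
opening: 0.999
```

Call:
play_rows --deltas '[[[0.0085,-0.0368,0.0],0],[[0.0085,-0.0368,0.0],0],[[0.0085,-0.0368,0.0],0],[[0.0085,-0.0368,0.0],0],[[0.0085,-0.0368,0.0],0],[[0.0085,-0.0368,0.01],0],[[0.0085,-0.0368,0.02],0],[[0.0085,-0.0368,0.02],0],[[0.0085,-0.0368,0.03],0],[[0.0085,-0.0368,0.03],0]]' --fingers 0.5

```text
t: 2.43
eef_pos: [593.7, 147.5, 129.5]
orientation: [0.992, -0.123, 0.0, -0.0]
wrist_force: [0.5, 0.8, 0.5]
opening: 0.755
```

```bash
python3 -c "
from h import *
t=cams.snapshot('top');s=cams.snapshot('side');cv2.imwrite('pics/top1.png',t);cv2.imwrite('pics/side1.png',s)
go(599.5,157.8,23,1.324+np.pi/2)"
```

```text
t 2.5 pos [589.4 149.2 122.6] yaw -0.242 tilt 0.006 F [-1.5 -0.3 -1.2] op 0.750 q6 0.35
turn 0.005 then tool dx 0.0077 dy -0.0108 dz 0.0996 | final yaw -0.247 q6 0.50; untuned dx 0.0077 dy -0.0108
```

View pics/top1.png

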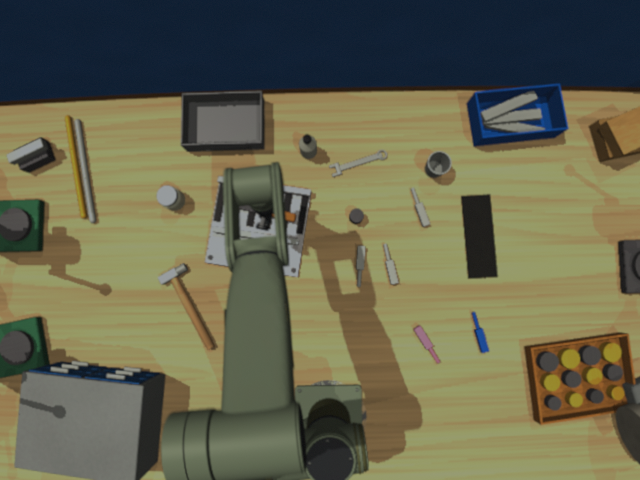

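View pics/side1.png

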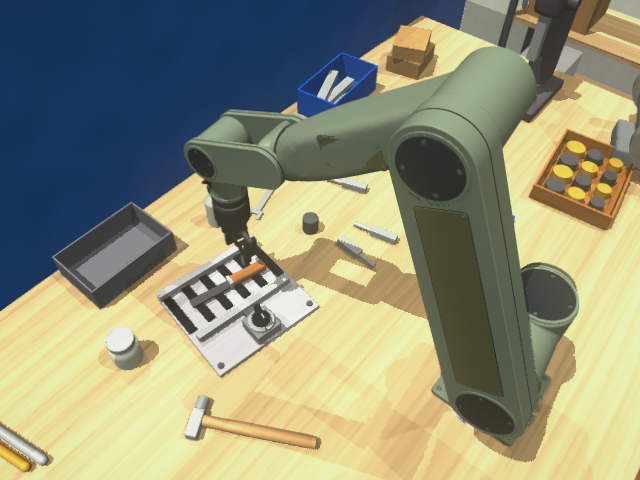

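Call:
play_rows --deltas '[[[0,0,0.02],0],[[0,0,0.02],0],[[0,0,0],0],[[0,0,0],0]]'

```text
t: 2.87
eef_pos: [591.7, 144.9, 89.5]
orientation: [0.992, -0.123, -0.002, 0.001]
wrist_force: [0.2, -1.1, 0.2]
opening: 0.744
```

```bash
python3 -c "
from h import *
go(599.5,157.8,23,1.324+np.pi/2)"
```

```text
t 2.9 pos [591.7 144.9  89.5] yaw -0.247 tilt 0.002 F [ 0.2 -1.1  0.2] op 0.744 q6 0.35
turn -0.000 then tool dx 0.0044 dy -0.0145 dz 0.0665 | final yaw -0.247 q6 0.50; untuned dx 0.0044 dy -0.0145
```

Call:
play_rows --deltas '[[[0.0022,-0.0072,0.01],0],[[0.0022,-0.0073,0.01],0],[[0,0,0.02],0],[[0,0,0.015],0],[[0,0,0],0],[[0,0,0],0]]'

```text
t: 3.37
eef_pos: [600.4, 158.9, 34.8]
orientation: [0.992, -0.123, -0.001, 0.0]
wrist_force: [-1.1, -0.4, 1.2]
opening: 0.754
```

```bash
python3 -c "
from h import *
crop('side',150,180,180,150,4.4,'s2.png')
go(599.5,157.8,23,1.324+np.pi/2)"
```

```text
t 3.4 pos [601.5 158.9  35.9] yaw -0.246 tilt 0.000 F [-0.1  0.1  0.2] op 0.749 q6 0.37
turn 0.000 then tool dx -0.0016 dy 0.0016 dz 0.0129 | final yaw -0.247 q6 0.50; untuned dx -0.0016 dy 0.0016
```

View pics/s2.png

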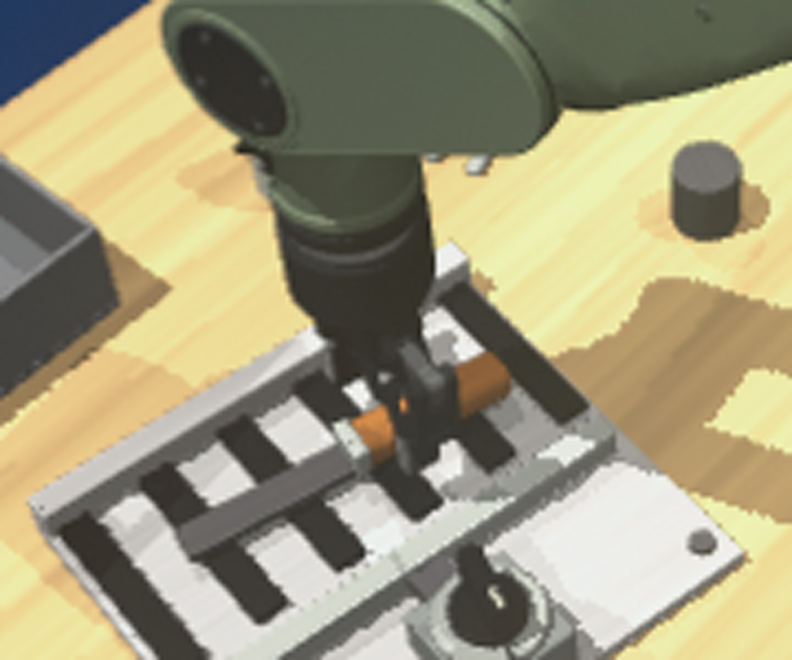

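Call:
play_rows --deltas '[[[0,0,0.006],0],[[0,0,0.006],0],[[0,0,0],0]]'

```text
t: 3.67
eef_pos: [600.5, 158.6, 22.9]
orientation: [0.992, -0.123, -0.0, 0.0]
wrist_force: [-0.2, 0.3, 0.1]
opening: 0.753
```

Call:
play_rows --deltas '[[[0,0,0],0],[[0,0,0],0],[[0,0,0],0],[[0,0,0],0],[[0,0,0],0],[[0,0,0],0],[[0,0,0],0],[[0,0,0],0]]' --fingers -1 --squeeze 60

```text
t: 4.33
eef_pos: [601.5, 158.6, 24.1]
orientation: [0.992, -0.123, 0.001, -0.0]
wrist_force: [0.8, -0.4, 4.4]
opening: 0.286
```

Call:
play_rows --deltas '[[[0,0,-0.02],0],[[0,0,-0.03],0],[[0,0,-0.03],0],[[0,0,-0.03],0],[[0,0,0],0]]'

```text
t: 4.75
eef_pos: [605.1, 159.2, 140.2]
orientation: [0.992, -0.123, 0.006, -0.001]
wrist_force: [2.4, 1.0, 0.6]
opening: 0.286
```

```bash
python3 -c "
from h import *
crop('side',130,130,200,200,4,'s3.png')
go(499,-459,110,.038+np.pi/2)"
```

```text
t 4.8 pos [603.6 159.  137.3] yaw -0.246 tilt 0.004 F [ 0.7  0.9 -2.3] op 0.288 q6 0.37
turn 1.286 then tool dx 0.6136 dy 0.1280 dz 0.0273 | final yaw -1.533 q6 0.79; untuned dx 0.0493 dy 0.6248
```

View pics/s3.png

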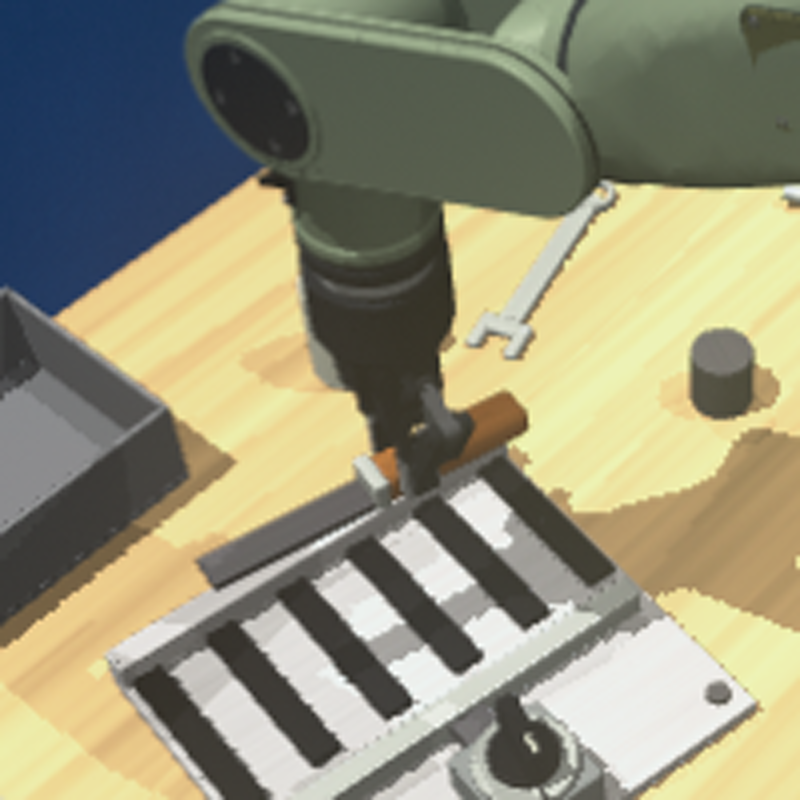

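Call:
play_rows --deltas '[[[0,0,0],0.117],[[0,0,0],0.117],[[0,0,0],0.117],[[0,0,0],0.117],[[0,0,0],0.117],[[0,0,0],0.117],[[0,0,0],0.117],[[0,0,0],0.117],[[0,0,0],0.117],[[0,0,0],0.117]]'

```text
t: 5.63
eef_pos: [598.7, 158.3, 130.3]
orientation: [0.758, -0.653, -0.002, 0.002]
wrist_force: [0.3, -0.3, -1.6]
opening: 0.286
```

Call:
play_rows --deltas '[[[0,0,0],0.117],[[0.034,0.007,0],0],[[0.034,0.007,0],0],[[0.034,0.007,0],0],[[0.034,0.007,0],0],[[0.034,0.007,0],0],[[0.034,0.007,0],0],[[0.034,0.007,0],0],[[0.034,0.007,0],0],[[0.034,0.007,0],0]]'

```text
t: 6.47
eef_pos: [546.9, -150.2, 130.7]
orientation: [0.72, -0.694, -0.002, 0.001]
wrist_force: [0.4, 0.8, -2.0]
opening: 0.286
```

Call:
play_rows --deltas '[[[0.034,0.007,0],0],[[0.034,0.007,0],0],[[0.034,0.007,0],0],[[0.034,0.007,0],0],[[0.034,0.007,0],0],[[0.034,0.007,0],0],[[0.034,0.007,0.01],0],[[0.034,0.007,0.02],0],[[0.02,0.007,0.02],0],[[0,0,0],0]]'

```text
t: 7.3
eef_pos: [491.6, -444.7, 75.6]
orientation: [0.718, -0.696, -0.006, 0.0]
wrist_force: [-0.9, 0.9, -2.0]
opening: 0.283
```

```bash
python3 -c "
from h import *
crop('side',300,80,200,160,4,'s4.png')
cv2.imwrite('pics/top4.png',cams.snapshot('top'))
go(499,-459,20,.038+np.pi/2)"
```

```text
t 7.4 pos [ 494.7 -442.    79.1] yaw -1.536 tilt 0.004 F [ 0.6  0.7 -1.8] op 0.291 q6 0.68
turn -0.003 then tool dx 0.0172 dy -0.0037 dz 0.0591 | final yaw -1.533 q6 0.79; untuned dx 0.0171 dy -0.0037
```

View pics/s4.png

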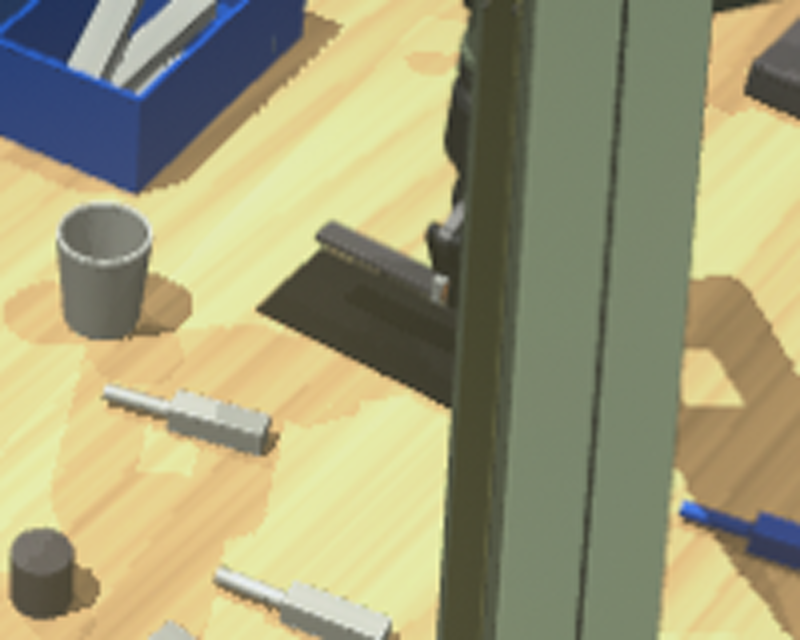

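View pics/top4.png

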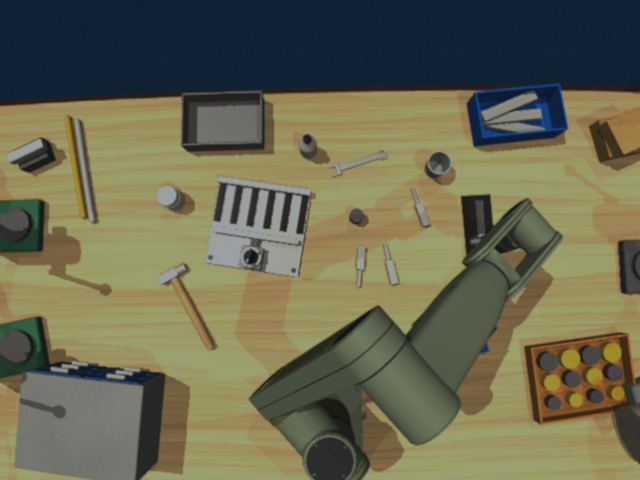

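Call:
play_rows --deltas '[[[0.008,-0.0015,0.015],0],[[0.008,-0.0015,0.015],0],[[0,0,0.015],0],[[0,0,0.005],0],[[0,0,0],0],[[0,0,0],0]]'

```text
t: 7.9
eef_pos: [500.9, -458.1, 33.0]
orientation: [0.721, -0.693, -0.001, -0.0]
wrist_force: [0.5, 0.3, -1.1]
opening: 0.286
```

```bash
python3 -c "
from h import *
go(499,-459,10,.038+np.pi/2)"
```

```text
t 7.9 pos [ 500.9 -458.1   33. ] yaw -1.532 tilt 0.001 F [ 0.5  0.3 -1.1] op 0.286 q6 0.66
turn 0.000 then tool dx 0.0008 dy 0.0019 dz 0.0230 | final yaw -1.533 q6 0.79; untuned dx 0.0008 dy 0.0019
```

Call:
play_rows --deltas '[[[0,0,0.012],0],[[0,0,0.006],0],[[0,0,0.003],0],[[0,0,0],0],[[0,0,0],0]]'

```text
t: 8.32
eef_pos: [500.6, -459.3, 12.1]
orientation: [0.72, -0.694, -0.0, -0.0]
wrist_force: [0.1, 0.2, -1.6]
opening: 0.284
```

Call:
play_rows --deltas '[[[0,0,0.002],0],[[0,0,0.001],0],[[0,0,0],0]]'

```text
t: 8.57
eef_pos: [500.8, -459.6, 9.4]
orientation: [0.72, -0.694, 0.0, 0.0]
wrist_force: [-0.0, -0.5, -1.9]
opening: 0.286
```

Call:
play_rows --deltas '[[[0,0,0],0],[[0,0,0],0],[[0,0,0],0],[[0,0,0],0],[[0,0,0],0]]' --fingers 0.3

```text
t: 8.98
eef_pos: [501.0, -459.8, 9.8]
orientation: [0.72, -0.694, 0.0, 0.0]
wrist_force: [0.2, 0.4, 0.0]
opening: 0.648
```

Call:
play_rows --deltas '[[[0,0,-0.015],0],[[0,0,-0.03],0],[[0,0,-0.035],0],[[0,0,-0.035],0],[[0,0,0],0]]'

```text
t: 9.4
eef_pos: [505.0, -464.3, 135.8]
orientation: [0.72, -0.694, 0.009, 0.001]
wrist_force: [1.0, -0.8, 1.8]
opening: 0.65
```

```bash
python3 -c "
from h import *
t=cams.snapshot('top')
for m,a,L in punches(t,(335,170,115,125)): print(m.round(1),a.round(3),L.round(1))
go(593,-285,100,.315+np.pi/2)"
```

```text
[ 592.7 -285.4] 0.325 122.2
[ 424.5 -190.5] 0.218 122.4
[ 454.5 -101.1] 3.044 118.1
t 9.4 pos [ 503.9 -463.2  132.6] yaw -1.534 tilt 0.007 F [-0.2 -0.3  0. ] op 0.654 q6 0.66
turn -0.278 then tool dx -0.1418 dy -0.1399 dz 0.0326 | final yaw -1.256 q6 0.81; untuned dx -0.1747 dy -0.0956
```

Call:
play_rows --deltas '[[[0,0,0],-0.0927],[[0,0,0],-0.0927],[[0,0,0],-0.0927],[[-0.0236,-0.0233,0.0],0],[[-0.0236,-0.0233,0.0],0],[[-0.0236,-0.0233,0.0],0],[[-0.0236,-0.0233,0.01],0],[[-0.0236,-0.0233,0.02],0],[[-0.0236,-0.0233,0.02],0],[[0,0,0],0]]'

```text
t: 10.28
eef_pos: [588.5, -273.2, 69.3]
orientation: [0.811, -0.585, -0.005, -0.001]
wrist_force: [-1.1, -0.5, -0.8]
opening: 0.649
```

Call:
play_rows --deltas '[[[0,0,0.01],0],[[0,0,0],0],[[0,0,0],0]]'

```text
t: 10.53
eef_pos: [589.1, -282.5, 64.0]
orientation: [0.809, -0.588, -0.0, 0.0]
wrist_force: [0.4, 0.2, -0.4]
opening: 0.651
```

```bash
python3 -c "
from h import *
crop('side',280,80,160,140,5,'s5.png')
crop('top',440,180,80,110,5,'t5.png')
go(593,-285,11,.315+np.pi/2)"
```

```text
t 10.6 pos [ 589.8 -283.3   65.3] yaw -1.257 tilt 0.001 F [0.1 0.  0.4] op 0.647 q6 0.68
turn -0.002 then tool dx 0.0026 dy -0.0025 dz 0.0543 | final yaw -1.256 q6 0.81; untuned dx 0.0026 dy -0.0025
```

View pics/s5.png

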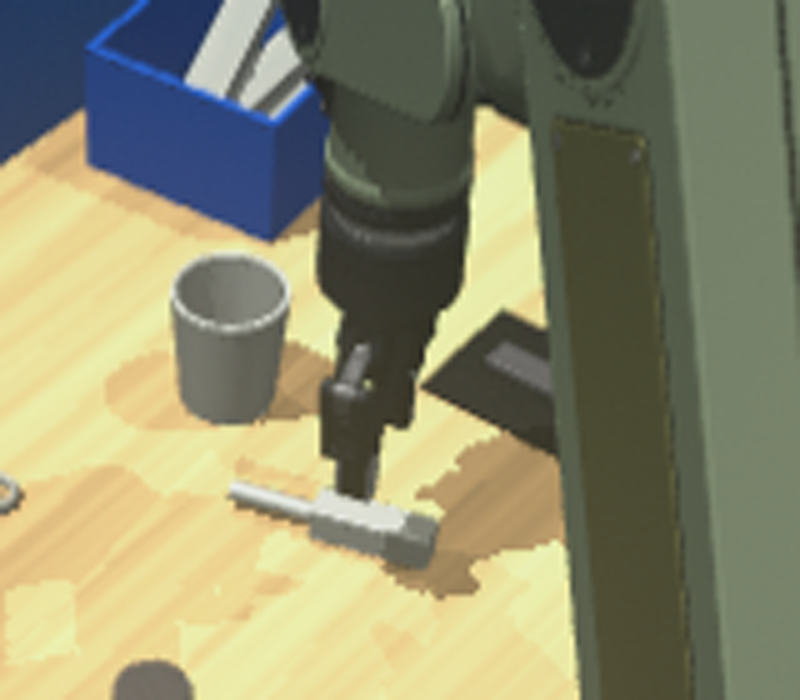

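View pics/t5.png

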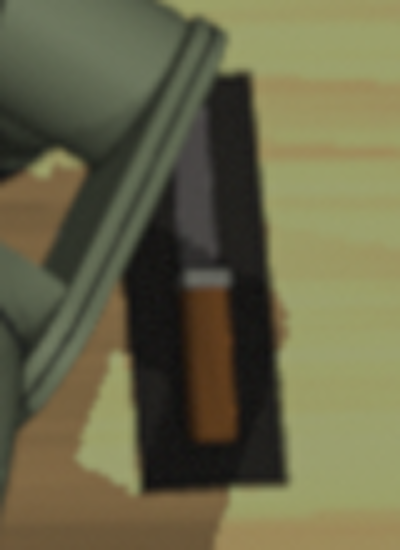

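Call:
play_rows --deltas '[[[0.002,-0.0025,0.018],0],[[0,0,0.018],0],[[0,0,0.012],0],[[0,0,0.005],0],[[0,0,0],0],[[0,0,0],0]]'

```text
t: 11.13
eef_pos: [592.8, -283.2, 11.7]
orientation: [0.809, -0.588, 0.0, 0.0]
wrist_force: [-0.1, -1.0, -0.7]
opening: 0.651
```

Call:
play_rows --deltas '[[[0,0,0],0],[[0,0,0],0],[[0,0,0],0],[[0,0,0],0],[[0,0,0],0],[[0,0,0],0]]' --fingers -1 --squeeze 70

```text
t: 11.63
eef_pos: [594.1, -283.9, 13.4]
orientation: [0.809, -0.587, 0.002, 0.0]
wrist_force: [-0.1, -1.0, 6.0]
opening: 0.23
```

Call:
play_rows --deltas '[[[0,0,-0.01],0],[[0,0,-0.02],0],[[0,0,-0.03],0],[[0,0,-0.03],0],[[0,0,-0.02],0],[[0,0,0],0],[[0,0,0],0]]'

```text
t: 12.22
eef_pos: [593.1, -282.6, 122.2]
orientation: [0.809, -0.587, 0.001, -0.0]
wrist_force: [-0.4, 0.6, -4.6]
opening: 0.228
```

```bash
python3 -c "
from h import *
crop('side',280,80,160,140,5,'s6.png')
go(*cw(28,-100),100,-.167+np.pi/2)"
```

```text
t 12.3 pos [ 591.8 -281.8  120. ] yaw -1.255 tilt 0.001 F [-0.5  0.7 -3.6] op 0.231 q6 0.68
turn 0.482 then tool dx -0.3675 dy 0.0835 dz 0.0200 | final yaw -1.738 q6 1.90; untuned dx -0.3643 dy -0.0965
```

View pics/s6.png

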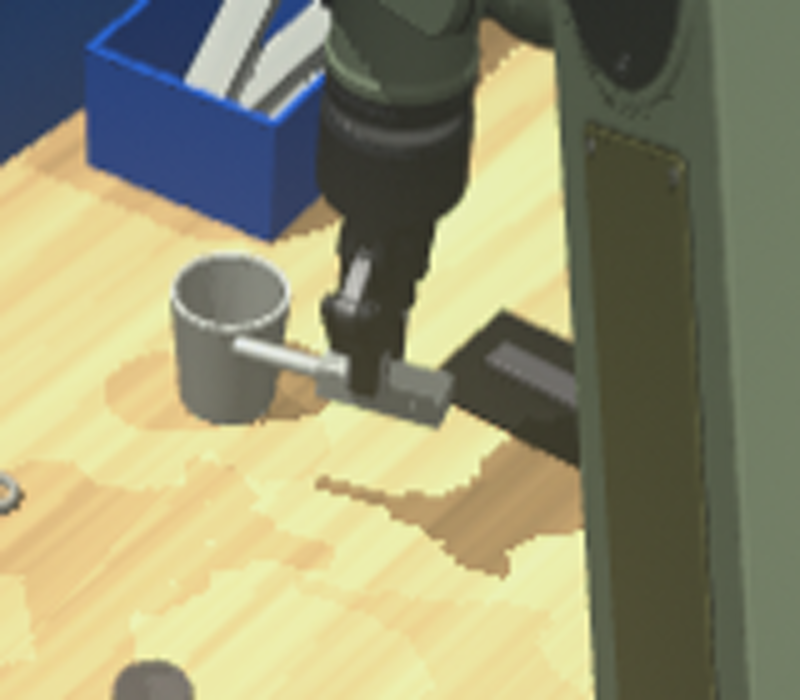

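Call:
play_rows --deltas '[[[0,0,0],0.1205],[[0,0,0],0.1205],[[0,0,0],0.1205],[[0,0,0],0.1205],[[-0.03,0.0068,0],0],[[-0.03,0.0068,0],0],[[-0.03,0.0068,0],0],[[-0.03,0.0068,0],0],[[-0.03,0.0068,0],0],[[-0.03,0.0068,0],0]]'

```text
t: 13.1
eef_pos: [579.5, -96.2, 117.7]
orientation: [-0.646, 0.764, 0.003, -0.002]
wrist_force: [-0.3, -0.0, -3.5]
opening: 0.229
```

Call:
play_rows --deltas '[[[-0.03,0.0068,0],0],[[-0.03,0.0068,0],0],[[-0.03,0.0068,0],0],[[-0.03,0.0068,0],0],[[-0.03,0.0068,0],0],[[-0.03,0.0068,0],0],[[0,0,0],0],[[0,0,0],0],[[0,0,0],0],[[0,0,0],0]]'

```text
t: 13.93
eef_pos: [571.1, 84.9, 119.9]
orientation: [-0.645, 0.764, 0.001, -0.001]
wrist_force: [-0.1, -0.1, -3.1]
opening: 0.229
```

```bash
python3 -c "
from h import *
crop('side',130,130,200,200,4,'s7.png')
crop('top',190,165,130,120,6,'t7.png')
go(*cw(28,-100),45,-.167+np.pi/2)"
```

```text
t 14.0 pos [571.7  84.6 120.7] yaw -1.739 tilt 0.001 F [ 0.3  0.6 -3.7] op 0.232 q6 1.74
turn -0.001 then tool dx -0.0095 dy 0.0029 dz 0.0757 | final yaw -1.738 q6 1.90; untuned dx -0.0095 dy 0.0029
```

View pics/s7.png

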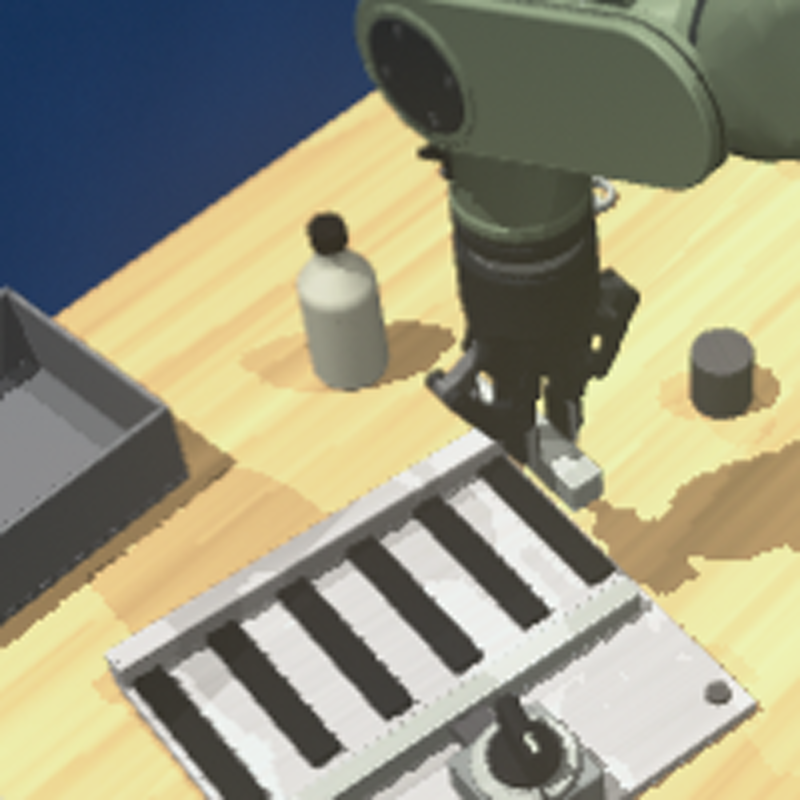

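View pics/t7.png

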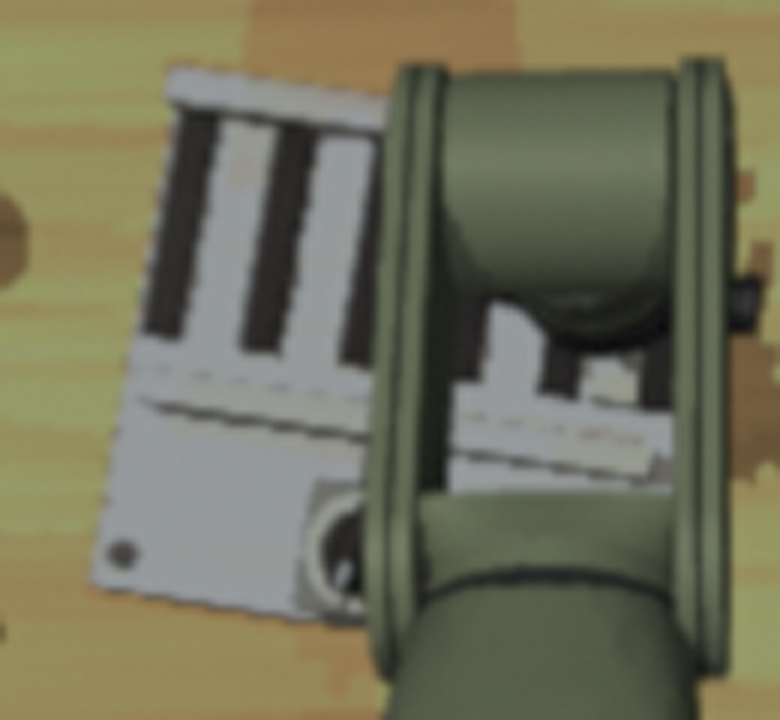

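Call:
play_rows --deltas '[[[-0.0045,0.0015,0.02],0],[[-0.005,0.0014,0.02],0],[[0,0,0.015],0],[[0,0,0],0],[[0,0,0],0],[[0,0,0],0]]'

```text
t: 14.53
eef_pos: [571.8, 95.0, 67.4]
orientation: [-0.645, 0.764, -0.001, 0.001]
wrist_force: [-0.1, -0.0, -2.0]
opening: 0.234
```

```bash
python3 -c "
from h import *
img=cams.snapshot('side');go(*cw(28,-100),25,-.167+np.pi/2)
x,y,sc=220,200,7
o=cv2.resize(img[y:y+100,x:x+110],None,fx=sc,fy=sc,interpolation=cv2.INTER_CUBIC)
S=robot.get_state();p=S['eef_pos'];z=p[2]-12.5
cx,cy=wc(p[0],p[1]);print(cx,cy)
def pl(pts,col):
    q=proj('side',[[*cw(a,b),c] for a,b,c in pts]);cv2.polylines(o,[np.round((q-[x,y]+.5)*sc-.5).astype(int)],False,col,1)
b=cx-42;e=cx+28
pl([(e,cy-11,z+22),(b,cy-11,z+22),(b,cy+11,z+22),(e,cy+11,z+22)],(0,0,255))
pl([(b,cy+11,z+22),(b,cy+11,z),(b,cy-11,z),(b,cy-11,z+22)],(0,0,255))
cv2.imwrite('pics/s8.png',o)"
```

```text
t 14.6 pos [572.2  95.1  67.9] yaw -1.738 tilt 0.001 F [ 0.5 -0.1 -2.8] op 0.229 q6 1.75
turn -0.001 then tool dx 0.0009 dy 0.0016 dz 0.0429 | final yaw -1.738 q6 1.90; untuned dx 0.0009 dy 0.0016
29.626986097661927 -99.05633678133066
```

View pics/s8.png

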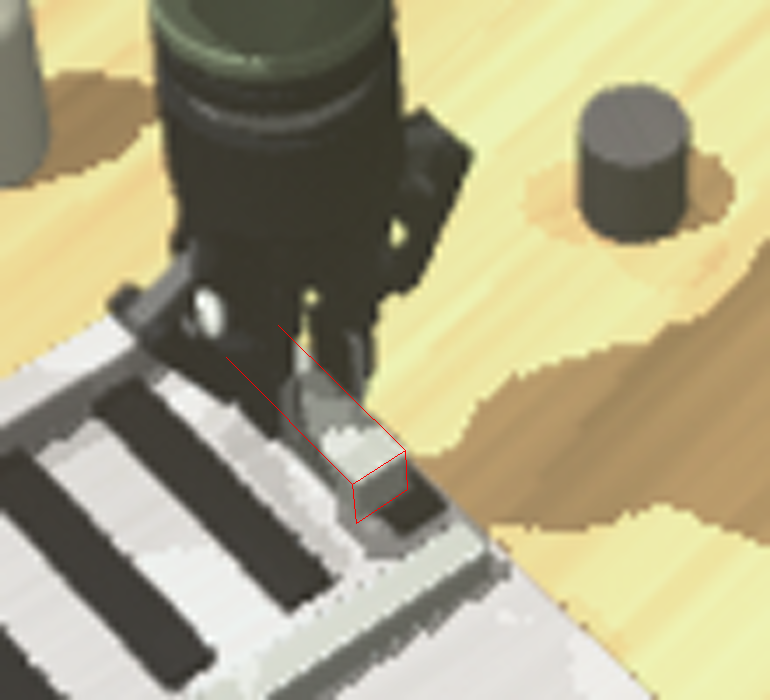

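Call:
play_rows --deltas '[[[0.001,0.001,0.015],0],[[0,0,0.015],0],[[0,0,0.006],0],[[0,0,0],0],[[0,0,0],0]]'

```text
t: 15.0
eef_pos: [570.2, 94.8, 31.1]
orientation: [-0.646, 0.764, -0.0, 0.0]
wrist_force: [0.8, 0.3, -2.6]
opening: 0.233
```

Call:
play_rows --deltas '[[[0,0,0.003],0],[[0,0,0.002],0],[[0,0,0],0],[[0,0,0],0]]'

```text
t: 15.33
eef_pos: [569.8, 94.9, 25.7]
orientation: [-0.646, 0.763, -0.0, 0.0]
wrist_force: [-0.2, 0.6, -2.2]
opening: 0.229
```

```bash
python3 -c "
from h import *
crop('side',220,200,110,100,7,'s9.png')
go(*cw(28,-100),24,-.167+np.pi/2)"
```

```text
t 15.4 pos [569.8  94.9  25.7] yaw -1.737 tilt 0.000 F [-0.1 -0.1 -3.1] op 0.232 q6 1.75
turn 0.000 then tool dx 0.0003 dy -0.0007 dz 0.0017 | final yaw -1.738 q6 1.90; untuned dx 0.0003 dy -0.0007
```

View pics/s9.png

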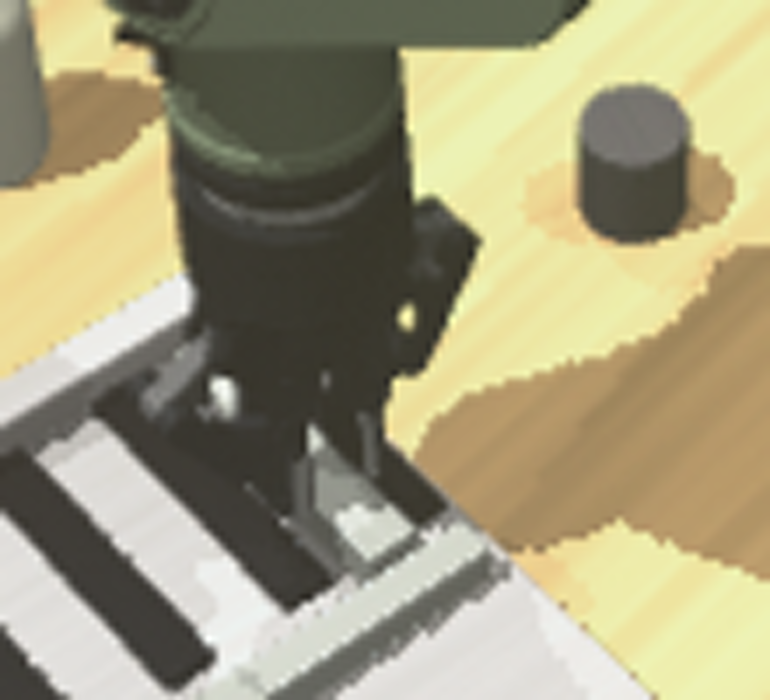

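Call:
play_rows --deltas '[[[0,0,0.001],0],[[0,0,0],0],[[0,0,0],0]]'

```text
t: 15.63
eef_pos: [570.0, 94.9, 25.4]
orientation: [-0.646, 0.763, -0.0, 0.0]
wrist_force: [-2.0, -0.2, 5.2]
opening: 0.23
```

Call:
play_rows --deltas '[[[0,0,0],0],[[0,0,0],0],[[0,0,0],0],[[0,0,0],0],[[0,0,0],0]]' --fingers 0.0

```text
t: 16.05
eef_pos: [569.8, 94.8, 24.4]
orientation: [-0.646, 0.764, -0.0, 0.0]
wrist_force: [-0.1, 0.2, -0.3]
opening: 0.499
```

Call:
play_rows --deltas '[[[0,0,-0.015],0],[[0,0,-0.03],0],[[0,0,-0.03],0],[[0,0,-0.03],0],[[0,0,0],0]]'

```text
t: 16.47
eef_pos: [574.9, 95.0, 136.8]
orientation: [-0.646, 0.763, -0.004, 0.005]
wrist_force: [1.7, 0.8, 0.5]
opening: 0.497
```

```bash
python3 -c "
from h import *
t=cams.snapshot('top')
for m,a,L in punches(t,(335,170,115,125)): print(m.round(1),a.round(3),L.round(1))
crop('side',220,200,110,100,7,'s10.png')
go(424.5,-190.5,110,.218+np.pi/2)"
```

```text
[ 424.5 -190.4] 0.217 122.4
[ 454.5 -101.6] 3.036 118.1
t 16.6 pos [571.2  94.9 131.4] yaw -1.738 tilt 0.002 F [ 0.3 -0.7 -1. ] op 0.502 q6 1.75
turn -0.385 then tool dx 0.2469 dy 0.2049 dz 0.0214 | final yaw -1.353 q6 0.93; untuned dx 0.3058 dy 0.0973
```

View pics/s10.png

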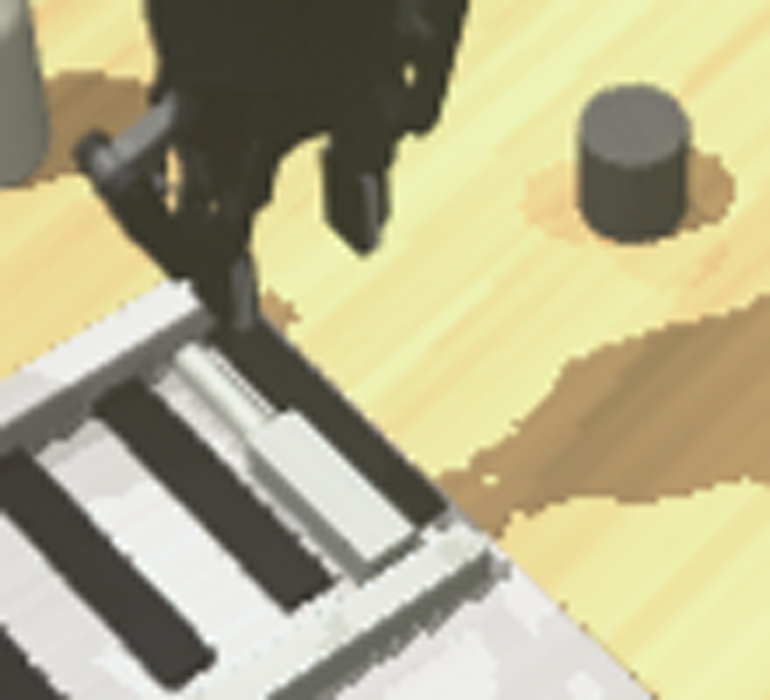

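Call:
play_rows --deltas '[[[0,0,0],-0.0963],[[0,0,0],-0.0963],[[0,0,0],-0.0963],[[0,0,0],-0.0963],[[0.0274,0.0228,0],0],[[0.0274,0.0228,0],0],[[0.0274,0.0228,0],0],[[0.0274,0.0228,0],0],[[0.0274,0.0228,0],0],[[0.0274,0.0228,0],0]]'

```text
t: 17.4
eef_pos: [469.2, -95.9, 127.5]
orientation: [0.78, -0.626, -0.002, 0.001]
wrist_force: [0.2, -0.2, -0.1]
opening: 0.499
```

Call:
play_rows --deltas '[[[0.0274,0.0228,0.01],0],[[0.0274,0.0228,0.02],0],[[0.0274,0.0228,0.02],0],[[0,0,0.01],0],[[0,0,0],0],[[0,0,0],0],[[0,0,0],0]]' --fingers 0.2

```text
t: 17.98
eef_pos: [423.1, -189.4, 69.3]
orientation: [0.78, -0.625, -0.0, -0.0]
wrist_force: [-0.0, -1.0, -0.0]
opening: 0.602
```

```bash
python3 -c "
from h import *
crop('side',310,160,130,120,6,'s11.png')
go(424.5,-190.5,11.5,.216+np.pi/2)"
```

```text
t 18.0 pos [ 423.7 -189.5   69.8] yaw -1.350 tilt 0.000 F [ 0.6 -0.8  0.3] op 0.599 q6 0.74
turn 0.005 then tool dx 0.0012 dy -0.0006 dz 0.0583 | final yaw -1.355 q6 0.93; untuned dx 0.0012 dy -0.0006
```

View pics/s11.png

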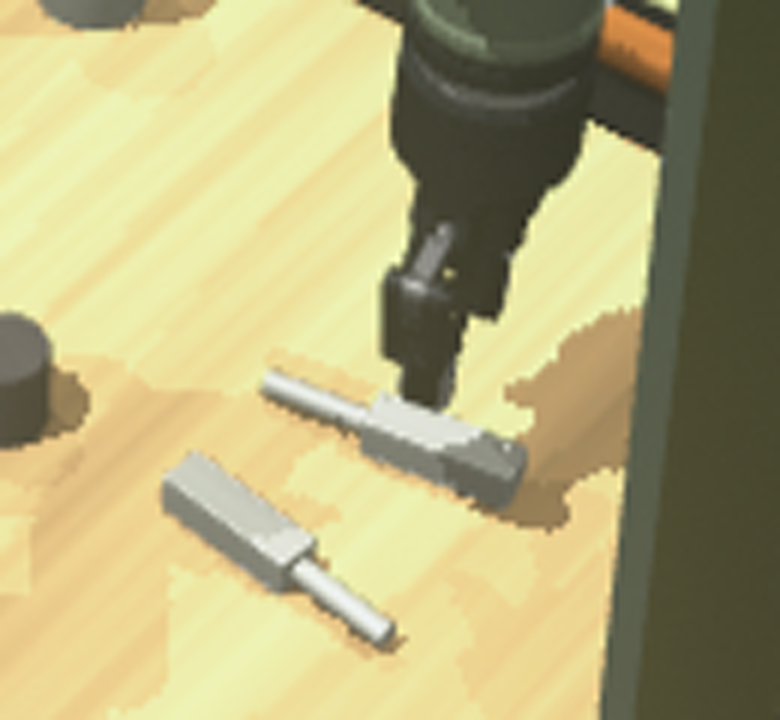

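Call:
play_rows --deltas '[[[0.001,0,0.018],0.005],[[0,0,0.018],0],[[0,0,0.015],0],[[0,0,0.007],0],[[0,0,0],0],[[0,0,0],0]]'

```text
t: 18.53
eef_pos: [423.7, -190.9, 11.9]
orientation: [0.779, -0.627, 0.0, -0.0]
wrist_force: [-1.1, -0.9, 0.2]
opening: 0.602
```

Call:
play_rows --deltas '[[[0,0,0],0],[[0,0,0],0],[[0,0,0],0],[[0,0,0],0],[[0,0,0],0],[[0,0,0],0]]' --fingers -1

```text
t: 19.03
eef_pos: [424.0, -191.8, 12.9]
orientation: [0.778, -0.628, 0.001, -0.0]
wrist_force: [-0.6, 1.8, 5.1]
opening: 0.234
```

Call:
play_rows --deltas '[[[0,0,-0.01],0],[[0,0,-0.02],0],[[0,0,-0.03],0],[[0,0,-0.03],0],[[0,0,-0.02],0],[[0,0,0],0],[[0,0,0],0]]'

```text
t: 19.62
eef_pos: [423.5, -191.8, 122.5]
orientation: [0.778, -0.628, 0.002, -0.0]
wrist_force: [-0.7, 0.5, -3.7]
opening: 0.233
```

```bash
python3 -c "
from h import *
go(*cw(28,0),120,-.167+np.pi/2)"
```

```text
t 19.6 pos [ 423.5 -191.8  122.5] yaw -1.357 tilt 0.002 F [-0.7  0.5 -3.7] op 0.233 q6 0.75
turn 0.380 then tool dx -0.4068 dy -0.0973 dz 0.0025 | final yaw -1.738 q6 2.06; untuned dx -0.3415 dy -0.2414
```

Call:
play_rows --deltas '[[[0,0,0],0.095],[[0,0,0],0.095],[[0,0,0],0.095],[[0,0,0],0.095],[[-0.0313,-0.0075,0],0],[[-0.0313,-0.0075,0],0],[[-0.0313,-0.0075,0],0],[[-0.0313,-0.0075,0],0],[[-0.0313,-0.0075,0],0],[[-0.0313,-0.0075,0],0]]'

```text
t: 20.45
eef_pos: [496.5, -11.7, 118.6]
orientation: [-0.646, 0.764, 0.002, -0.002]
wrist_force: [0.3, 0.2, -2.4]
opening: 0.231
```

Call:
play_rows --deltas '[[[-0.0313,-0.0075,0],0],[[-0.0313,-0.0075,0],0],[[-0.0313,-0.0075,0],0],[[-0.0313,-0.0075,0],0],[[-0.0313,-0.0075,0],0],[[-0.0313,-0.0075,0],0],[[-0.0313,-0.0075,0],0],[[0,0,0.02],0],[[0,0,0],0],[[0,0,0],0]]'

```text
t: 21.28
eef_pos: [582.7, 193.3, 96.8]
orientation: [-0.646, 0.763, 0.002, -0.004]
wrist_force: [0.5, -0.1, -3.5]
opening: 0.233
```

Call:
play_rows --deltas '[[[0,0,0.03],0],[[0,0,0],0],[[0,0,0],0],[[0,0,0],0]]'

```text
t: 21.62
eef_pos: [586.3, 193.0, 71.6]
orientation: [-0.645, 0.764, 0.0, -0.0]
wrist_force: [-0.8, -0.4, -3.0]
opening: 0.231
```

```bash
cat >> h.py <<'E'
def ov(name,ytarget,h0=12.5,x=180,y=200):
    img=cams.snapshot('side');go(*cw(28,ytarget),24.5,-.167+np.pi/2);sc=7
    o=cv2.resize(img[y:y+100,x:x+110],None,fx=sc,fy=sc,interpolation=cv2.INTER_CUBIC)
    p=robot.get_state()['eef_pos'];z=p[2]-h0
    cx,cy=wc(p[0],p[1]);print(cx,cy)
    def pl(pts,col):
        q=proj('side',[[*cw(a,b),c] for a,b,c in pts]);cv2.polylines(o,[np.round((q-[x,y]+.5)*sc-.5).astype(int)],False,col,1)
    b=cx-42;e=cx+28
    pl([(e,cy-11,z+22),(b,cy-11,z+22),(b,cy+11,z+22),(e,cy+11,z+22)],(0,0,255))
    pl([(b,cy+11,z+22),(b,cy+11,z),(b,cy-11,z),(b,cy-11,z+22)],(0,0,255))
    cv2.imwrite('pics/'+name,o)
E
python3 -c "
from h import *
ov('s12.png',0)"
```

```text
t 21.7 pos [587.2 193.3  72.5] yaw -1.738 tilt 0.001 F [ 0.6  0.4 -2. ] op 0.230 q6 1.92
turn -0.000 then tool dx 0.0002 dy 0.0000 dz 0.0480 | final yaw -1.738 q6 2.06; untuned dx 0.0002 dy 0.0000
28.044051400943165 0.18492387227881846
```

View pics/s12.png

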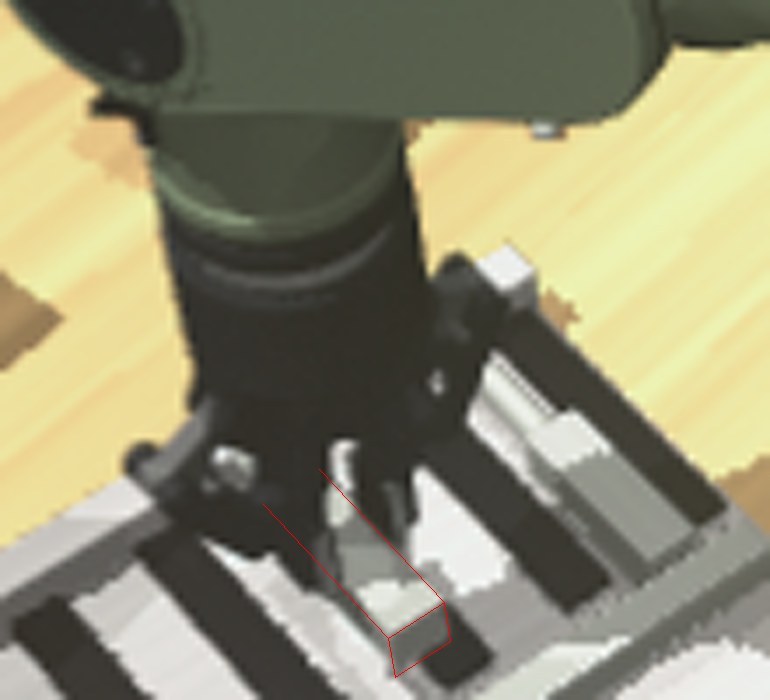

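Call:
play_rows --deltas '[[[0,0,0.018],0],[[0,0,0.018],0],[[0,0,0.008],0],[[0,0,0.002],0],[[0,0,0],0],[[0,0,0],0]]'

```text
t: 22.17
eef_pos: [587.7, 193.9, 26.8]
orientation: [-0.646, 0.763, -0.001, 0.001]
wrist_force: [-0.4, 0.3, -3.1]
opening: 0.231
```

Call:
play_rows --deltas '[[[0,0,0.002],0],[[0,0,0],0],[[0,0,0],0]]'

```text
t: 22.42
eef_pos: [588.3, 194.1, 25.0]
orientation: [-0.646, 0.763, -0.001, 0.002]
wrist_force: [1.5, 0.0, 0.9]
opening: 0.225
```

Contact (the load is off the wrist); release.

Call:
play_rows --deltas '[[[0,0,0],0],[[0,0,0],0],[[0,0,0],0],[[0,0,0],0],[[0,0,0],0]]' --fingers 0.0

```text
t: 22.83
eef_pos: [586.5, 193.8, 23.5]
orientation: [-0.646, 0.763, 0.0, -0.0]
wrist_force: [0.8, -0.4, -0.4]
opening: 0.501
```

Call:
play_rows --deltas '[[[0,0,-0.015],0],[[0,0,-0.03],0],[[0,0,-0.03],0],[[0,0,-0.03],0],[[0,0,0],0]]'

```text
t: 23.25
eef_pos: [591.6, 194.8, 136.3]
orientation: [-0.646, 0.763, -0.003, 0.006]
wrist_force: [1.0, 0.9, 0.9]
opening: 0.501
```

```bash
python3 -c "
from h import *
t=cams.snapshot('top')
for m,a,L in punches(t,(325,170,125,135)): print(m.round(1),a.round(3),L.round(1))
crop('side',180,200,110,100,7,'s13.png')
go(454.3,-101.5,110,3.04-np.pi/2)"
```

```text
[ 455.8 -101.4] 3.039 120.8
t 23.4 pos [588.  194.1 130.6] yaw -1.737 tilt 0.002 F [-0.2  0.5 -1. ] op 0.505 q6 1.92
turn -0.065 then tool dx 0.3076 dy 0.1030 dz 0.0206 | final yaw -1.672 q6 1.45; untuned dx 0.3136 dy 0.0829
```

View pics/s13.png

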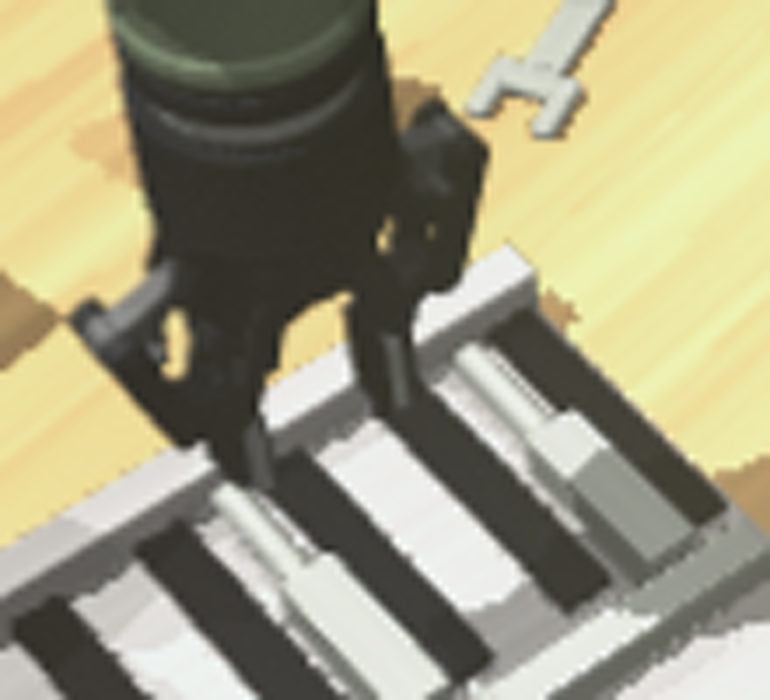

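Call:
play_rows --deltas '[[[0,0,0],-0.065],[[0.0307,0.0103,0],0],[[0.0307,0.0103,0],0],[[0.0307,0.0103,0],0],[[0.0307,0.0103,0],0],[[0.0307,0.0103,0],0],[[0.0307,0.0103,0],0],[[0.0307,0.0103,0],0],[[0.0307,0.0103,0],0],[[0.0307,0.0103,0.01],0]]' --fingers 0.2

```text
t: 24.18
eef_pos: [465.6, -72.9, 118.3]
orientation: [-0.67, 0.742, -0.0, 0.0]
wrist_force: [0.4, 1.0, 0.0]
opening: 0.602
```

Call:
play_rows --deltas '[[[0.0307,0.0103,0.01],0],[[0,0,0.02],0],[[0,0,0.02],0],[[0,0,0],0],[[0,0,0],0],[[0,0,0],0]]'

```text
t: 24.68
eef_pos: [452.8, -100.8, 68.3]
orientation: [-0.67, 0.742, 0.001, -0.0]
wrist_force: [-0.8, -0.4, -0.4]
opening: 0.601
```

```bash
python3 -c "
from h import *
crop('side',310,160,130,120,6,'s14.png')
go(455,-101.4,11.5,3.04-np.pi/2)"
```

```text
t 24.7 pos [ 453.6 -101.    69. ] yaw -1.672 tilt 0.000 F [0.5 0.8 0.3] op 0.601 q6 1.27
turn 0.001 then tool dx 0.0002 dy -0.0015 dz 0.0575 | final yaw -1.672 q6 1.45; untuned dx 0.0002 dy -0.0015
```

View pics/s14.png

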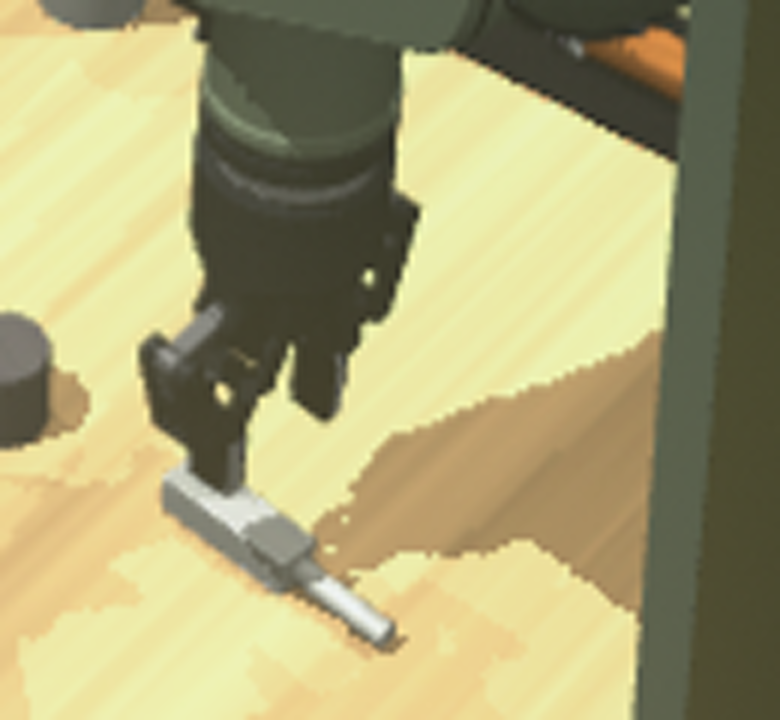

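Call:
play_rows --deltas '[[[0,-0.001,0.018],0],[[0,0,0.018],0],[[0,0,0.015],0],[[0,0,0.007],0],[[0,0,0],0],[[0,0,0],0]]'

```text
t: 25.23
eef_pos: [454.6, -101.2, 11.1]
orientation: [-0.671, 0.742, -0.0, 0.0]
wrist_force: [0.4, 0.0, 0.1]
opening: 0.598
```

Call:
play_rows --deltas '[[[0,0,0],0],[[0,0,0],0],[[0,0,0],0],[[0,0,0],0],[[0,0,0],0],[[0,0,0],0]]' --fingers -1

```text
t: 25.73
eef_pos: [455.2, -101.6, 11.9]
orientation: [-0.67, 0.742, -0.001, 0.001]
wrist_force: [-0.3, 1.3, 5.3]
opening: 0.233
```

Call:
play_rows --deltas '[[[0,0,-0.01],0],[[0,0,-0.02],0],[[0,0,-0.03],0],[[0,0,-0.03],0],[[0,0,-0.02],0],[[0,0,0],0],[[0,0,0],0]]'

```text
t: 26.32
eef_pos: [454.8, -101.7, 121.8]
orientation: [-0.67, 0.742, -0.002, 0.001]
wrist_force: [-0.1, 0.1, -3.6]
opening: 0.233
```

```bash
python3 -c "
from h import *
go(*cw(28,100),120,-.167+np.pi/2)"
```

```text
t 26.3 pos [ 454.8 -101.7  121.8] yaw -1.672 tilt 0.002 F [-0.1  0.1 -3.6] op 0.233 q6 1.27
turn 0.065 then tool dx -0.4127 dy -0.0815 dz 0.0018 | final yaw -1.738 q6 2.19; untuned dx -0.4064 dy -0.1083
```

Call:
play_rows --deltas '[[[0,0,0],-0.1183],[[0,0,0],-0.1183],[[0,0,0],-0.1183],[[0,0,0],-0.1183],[[0,0,0],-0.1183],[[0,0,0],-0.1183],[[0,0,0],-0.1183],[[0,0,0],-0.1183],[[0,0,0],-0.1183],[[0,0,0],-0.1183]]'

```text
t: 27.15
eef_pos: [451.8, -100.4, 117.8]
orientation: [0.971, -0.239, -0.003, -0.0]
wrist_force: [0.1, 0.2, -2.9]
opening: 0.232
```

Call:
play_rows --deltas '[[[0,0,0],-0.1183],[[0,0,0],-0.1183],[[0,0,0],-0.1183],[[0,0,0],-0.1183],[[0,0,0],-0.1183],[[0,0,0],-0.1183],[[0,0,0],-0.1183],[[0,0,0],-0.1183],[[0,0,0],-0.1183],[[0,0,0],-0.1183]]'

```text
t: 27.98
eef_pos: [451.8, -100.4, 117.8]
orientation: [0.939, 0.343, -0.002, -0.002]
wrist_force: [0.8, -0.1, -2.2]
opening: 0.232
```

Call:
play_rows --deltas '[[[0,0,0],-0.1183],[[0,0,0],-0.1183],[[0,0,0],-0.1183],[[0,0,0],-0.1183],[[0,0,0],-0.1183],[[0,0,0],-0.1183],[[0,0,0],0],[[0,0,0],0]]'

```text
t: 28.65
eef_pos: [452.4, -100.7, 118.5]
orientation: [0.765, 0.644, -0.001, -0.002]
wrist_force: [-0.4, -0.9, -2.7]
opening: 0.236
```

```bash
python3 -c "
from h import *
cv2.imwrite('pics/s15.png',cams.snapshot('side'))
go(*cw(28,100),120,-.167+np.pi/2)"
```

```text
t 28.7 pos [ 452.7 -100.8  118.9] yaw 1.401 tilt 0.001 F [ 0.7 -0.2 -2.4] op 0.233 q6 -1.81
turn -0.003 then tool dx 0.4121 dy 0.0837 dz -0.0011 | final yaw 1.404 q6 -0.95; untuned dx 0.4124 dy 0.0824
```

View pics/s15.png

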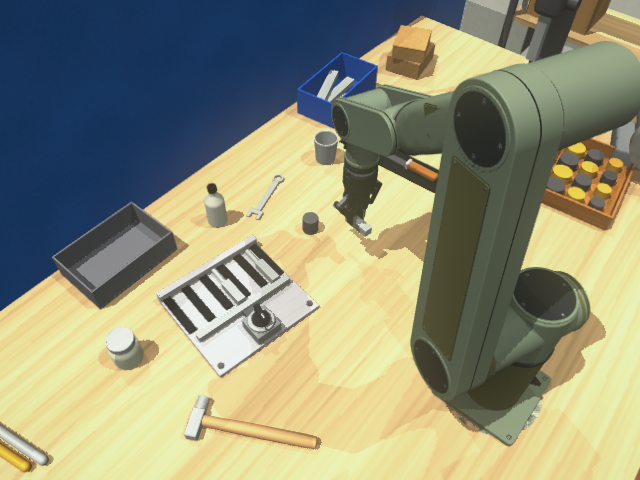

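Call:
play_rows --deltas '[[[0.0317,0.0064,0],-0.003],[[0.0317,0.0064,0],0],[[0.0317,0.0064,0],0],[[0.0317,0.0064,0],0],[[0.0317,0.0064,0],0],[[0.0317,0.0064,0],0],[[0.0317,0.0064,0],0],[[0.0317,0.0064,0],0],[[0.0317,0.0064,0],0],[[0.0317,0.0064,0],0]]'

```text
t: 29.53
eef_pos: [568.8, 202.4, 119.5]
orientation: [0.763, 0.646, -0.001, -0.0]
wrist_force: [0.2, -0.7, -1.2]
opening: 0.233
```

Call:
play_rows --deltas '[[[0.0317,0.0064,0],0],[[0.0317,0.0064,0],0],[[0.0317,0.0064,0],0],[[0,0,0.02],0],[[0,0,0.025],0],[[0,0,0],0],[[0,0,0],0],[[0,0,0],0]]'

```text
t: 30.2
eef_pos: [603.5, 291.3, 75.4]
orientation: [0.763, 0.646, -0.0, -0.0]
wrist_force: [-0.3, 0.1, -2.2]
opening: 0.233
```

```bash
python3 -c "
from h import *
ov('s16.png',100,12,130,230)"
```

```text
t 30.2 pos [604.4 291.5  76.7] yaw 1.405 tilt 0.001 F [ 1.  -0.2 -1.2] op 0.232 q6 -1.08
turn 0.001 then tool dx 0.0001 dy -0.0007 dz 0.0522 | final yaw 1.404 q6 -0.95; untuned dx 0.0001 dy -0.0007
28.731202020345595 99.88298859292229
```

View pics/s16.png

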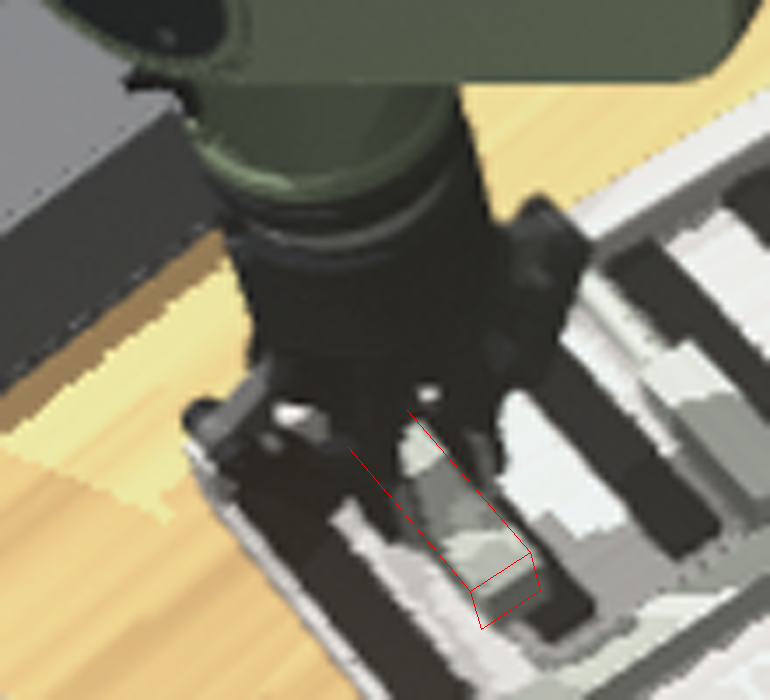

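Call:
play_rows --deltas '[[[0,-0.004,0.018],0],[[0,0,0.01],0],[[0,0,0],0],[[0,0,0],0],[[0,0,0],0]]'

```text
t: 30.67
eef_pos: [600.3, 292.2, 48.4]
orientation: [0.763, 0.647, 0.001, 0.0]
wrist_force: [0.4, 0.5, -2.2]
opening: 0.232
```

```bash
python3 -c "
from h import *
ov('s17.png',100,12,130,230)"
```

```text
t 30.7 pos [600.6 292.4  48.7] yaw 1.406 tilt 0.001 F [ 0.3  0.1 -2.8] op 0.232 q6 -1.08
turn 0.002 then tool dx -0.0002 dy 0.0032 dz 0.0242 | final yaw 1.404 q6 -0.95; untuned dx -0.0002 dy 0.0032
24.77889744596038 100.15356615791896
```

View pics/s17.png

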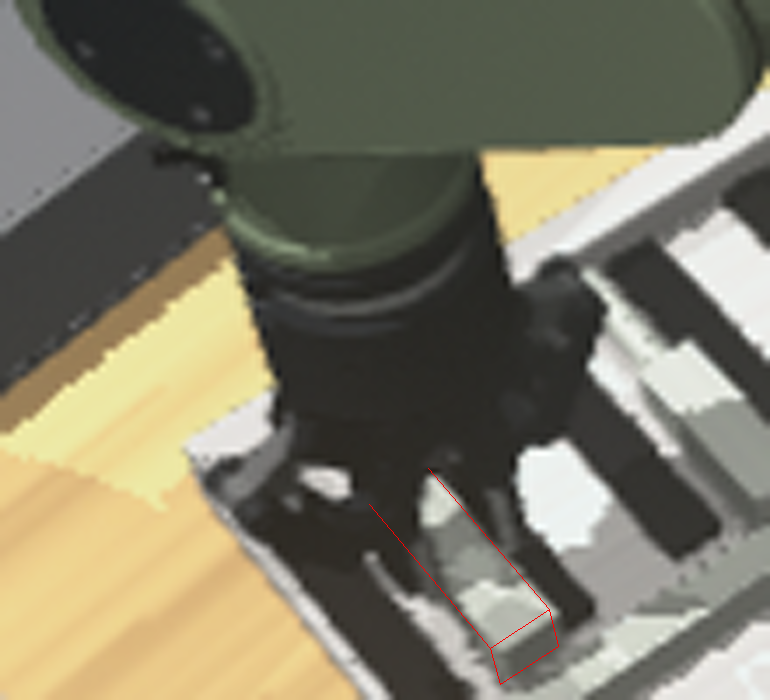

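Call:
play_rows --deltas '[[[0,0,0.014],0],[[0,0,0.006],0],[[0,0,0.002],0],[[0,0,0],0],[[0,0,0],0]]'

```text
t: 31.13
eef_pos: [601.7, 292.1, 25.6]
orientation: [0.763, 0.647, 0.002, 0.001]
wrist_force: [6.2, -1.0, -3.5]
opening: 0.231
```

Call:
play_rows --deltas '[[[0,0,0.002],0],[[0,0,0],0],[[0,0,0],0]]'

```text
t: 31.38
eef_pos: [601.8, 292.2, 24.2]
orientation: [0.763, 0.647, 0.002, 0.001]
wrist_force: [6.4, -1.1, -1.6]
opening: 0.235
```

Call:
play_rows --deltas '[[[0,0.003,0],0],[[0,0,0],0],[[0,0,0],0]]'

```text
t: 31.63
eef_pos: [602.0, 292.2, 24.0]
orientation: [0.763, 0.647, -0.0, -0.001]
wrist_force: [-1.3, 0.2, 4.6]
opening: 0.233
```

```bash
python3 -c "
from h import *
ov('s18.png',100,12,130,230)"
```

```text
t 31.7 pos [602.  292.1  24. ] yaw 1.407 tilt 0.001 F [-1.  -0.6  5.7] op 0.227 q6 -1.08
turn 0.003 then tool dx -0.0001 dy 0.0018 dz -0.0005 | final yaw 1.404 q6 -0.95; untuned dx -0.0001 dy 0.0018
26.187110937192024 100.12144668541264
```

View pics/s18.png

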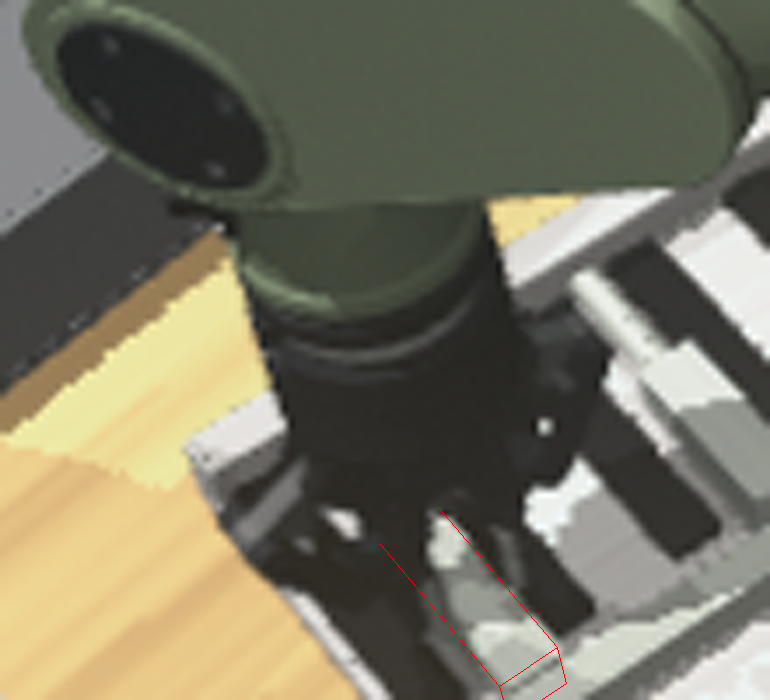

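Resting in the slot (upward load 5 N, no side load). Release and retreat.

Call:
play_rows --deltas '[[[0,0,0],0],[[0,0,0],0],[[0,0,0],0],[[0,0,0],0],[[0,0,0],0]]' --fingers 0.0

```text
t: 32.1
eef_pos: [602.2, 291.7, 23.0]
orientation: [0.763, 0.647, -0.0, -0.0]
wrist_force: [0.8, -0.1, -0.0]
opening: 0.498
```

Call:
play_rows --deltas '[[[0,0,-0.015],0],[[0,0,-0.03],0],[[0,0,-0.03],0],[[0,0,-0.03],0],[[0,0,-0.03],0],[[-0.04,0,0],0],[[-0.04,0,0],0],[[-0.04,0,0],0],[[0,0,0],0]]'

```text
t: 32.85
eef_pos: [582.1, 167.2, 159.6]
orientation: [0.764, 0.645, -0.001, 0.001]
wrist_force: [0.5, 0.5, -0.5]
opening: 0.504
```

```bash
python3 -c "
from h import *
cv2.imwrite('pics/s19f.png',crop('side',150,230,180,150,4.4,'s19.png'))
crop('top',190,165,130,120,6,'t19.png')
go(*cw(-94,0),140)"
```

```text
t 33.0 pos [583.2 172.1 159.8] yaw 1.403 tilt 0.001 F [ 1.2  0.6 -0.8] op 0.499 q6 -1.26
turn 0.000 then tool dx 0.0213 dy -0.1217 dz 0.0198 | final yaw 1.403 q6 -0.97; untuned dx 0.0213 dy -0.1217
```

View pics/s19.png

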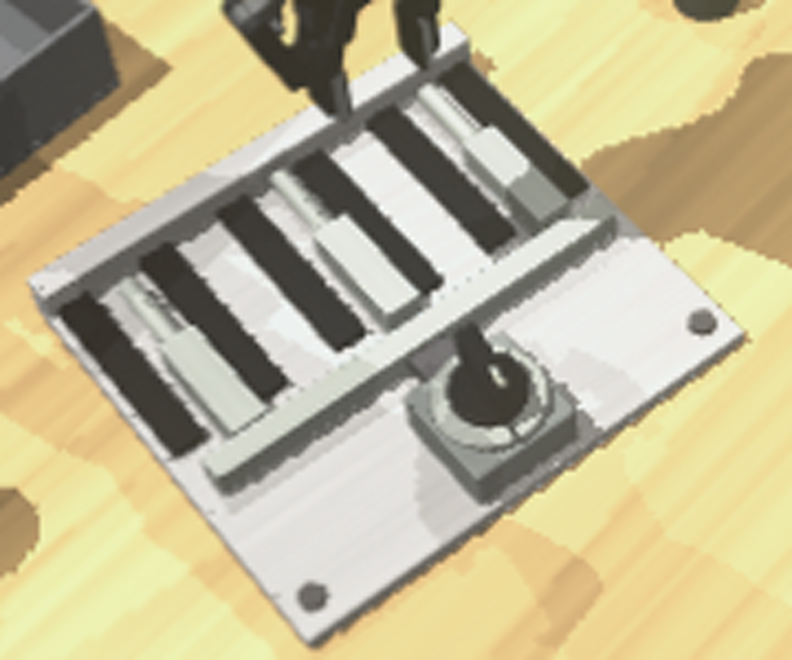

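View pics/t19.png

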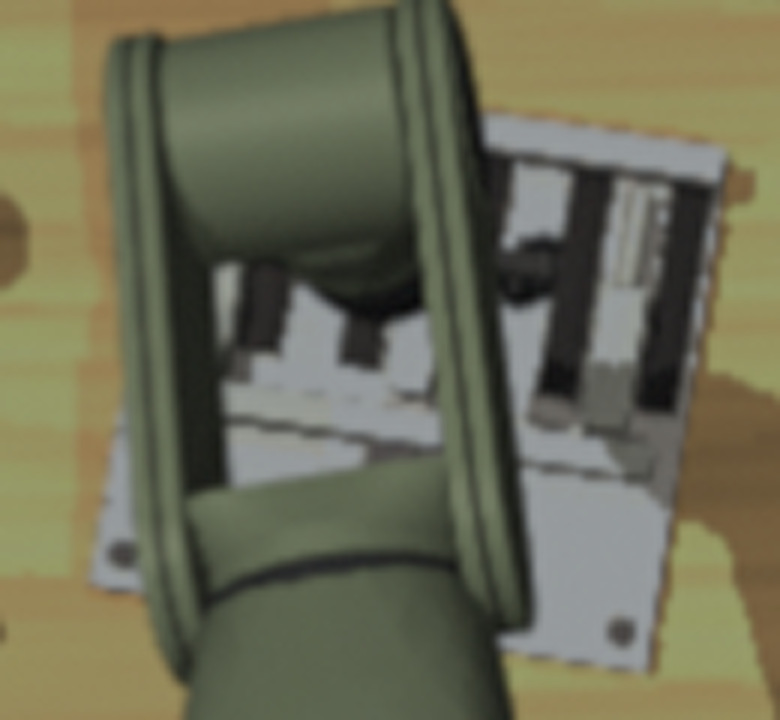

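```bash
python3 -c "
from h import *
a=cv2.resize(cv2.imread('pics/top0.png')[235:275,230:275],None,fx=14,fy=14,interpolation=cv2.INTER_CUBIC)
a=cv2.convertScaleAbs(a,alpha=1.6,beta=30)
b=cv2.resize(cv2.imread('pics/s19f.png')[295:345,235:290],None,fx=14,fy=14,interpolation=cv2.INTER_CUBIC)
b=cv2.convertScaleAbs(b,alpha=1.6,beta=30)
cv2.imwrite('pics/ka.png',a);cv2.imwrite('pics/kb.png',b)"
```

```text
(no output)
```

View pics/ka.png

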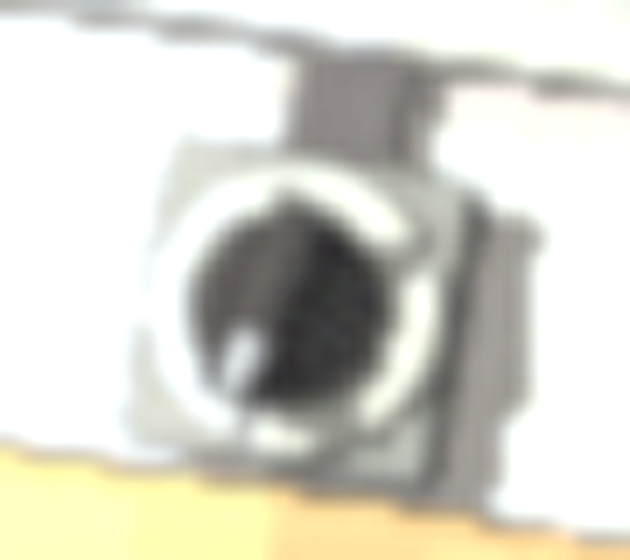

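View pics/kb.png

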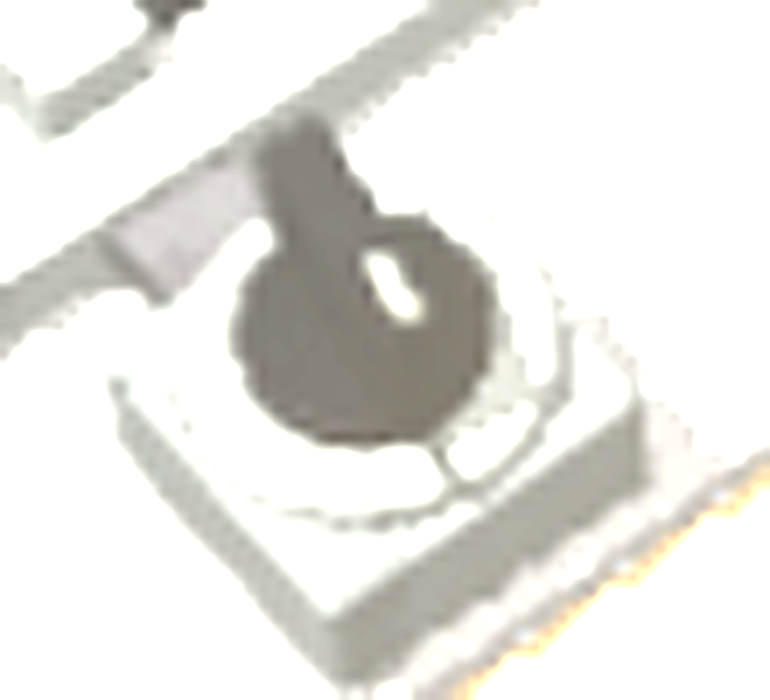

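```bash
python3 -c "
from h import *
P=np.array([[300,125],[370,260],[410,320]])/14+[234.5,294.5]
q=w('side',P,86);print(q.round(1))
d=q[2]-q[1];print(np.arctan2(d[1],d[0]))
d=q[2]-q[0];print(np.arctan2(d[1],d[0]))
k=cw(-94,0);print(k,[np.arctan2(*(p[:2]-k)[::-1]).round(3) for p in q])
for z in(45,50,55): 
  b=w('side',np.array([[440,445],[462,485]])/14+[234.5,294.5],z)[:,:2]-k;print(z,np.arctan2(b[:,1],b[:,0]),np.hypot(*b.T))
t=w('top',np.array([[250,335],[232,385],[285,200]])/14+[229.5,234.5],86);print(t.round(1),np.arctan2(*(t[1]-t[0])[:2][::-1]),[np.arctan2(*(p[:2]-k)[::-1]).round(3) for p in t])
t=w('top',np.array([[245,440]])/14+[229.5,234.5],50)[0,:2]-k;print(np.arctan2(t[1],t[0]))
"
```

```text
[[486.6 207.1  86. ]
 [461.3 218.2  86. ]
 [449.2 222.1  86. ]]
2.826381244046553
2.760749619485238
(np.float64(466.8077394616722), np.float64(213.37513476085132)) [np.float64(-0.306), np.float64(2.428), np.float64(2.682)]
45 [2.84572343 2.81722812] [18.3710051  26.54724314]
50 [2.7852565  2.77638395] [21.18088866 29.33962499]
55 [2.73907949 2.74268414] [24.049983   32.17241444]
[[459.9 218.5  86. ]
 [449.9 222.2  86. ]
 [486.8 211.4  86. ]] 2.789856310504257 [np.float64(2.505), np.float64(2.662), np.float64(-0.099)]
2.7099121112617115
```

Call:
play_rows --deltas '[[[0,0,0],0.0965],[[0,0,0],0.0965],[[0,0,0],0]]'

```text
t: 33.2
eef_pos: [583.4, 174.8, 159.2]
orientation: [0.822, 0.57, 0.001, 0.0]
wrist_force: [0.1, -0.5, 0.6]
opening: 0.499
```

```bash
python3 -c "
from h import *
go(467.2,213.8,105,2.78-np.pi/2)"
```

```text
t 33.2 pos [583.4 174.8 159.2] yaw 1.213 tilt 0.001 F [ 0.1 -0.5  0.6] op 0.499 q6 -1.06
turn 0.004 then tool dx -0.0047 dy -0.1225 dz 0.0542 | final yaw 1.209 q6 -0.78; untuned dx -0.0042 dy -0.1225
```

Call:
play_rows --deltas '[[[-0.001,-0.0245,0],0],[[-0.001,-0.0245,0],0],[[-0.001,-0.0245,0],0],[[-0.001,-0.0245,0],0],[[-0.001,-0.0245,0.015],0],[[0,0,0.02],0],[[0,0,0.02],0],[[0,0,0],0],[[0,0,0],0],[[0,0,0],0]]'

```text
t: 34.03
eef_pos: [467.5, 212.3, 104.6]
orientation: [0.821, 0.571, 0.001, 0.0]
wrist_force: [-0.4, -0.4, -0.6]
opening: 0.499
```

```bash
python3 -c "
from h import *
crop('side',210,230,110,110,7,'s20.png')
go(467.2,213.8,64,2.78-np.pi/2)"
```

```text
t 34.1 pos [467.9 212.2 105. ] yaw 1.215 tilt 0.001 F [-0.2  0.7 -0.5] op 0.502 q6 -0.96
turn 0.005 then tool dx 0.0012 dy -0.0013 dz 0.0410 | final yaw 1.209 q6 -0.78; untuned dx 0.0012 dy -0.0012
```

View pics/s20.png

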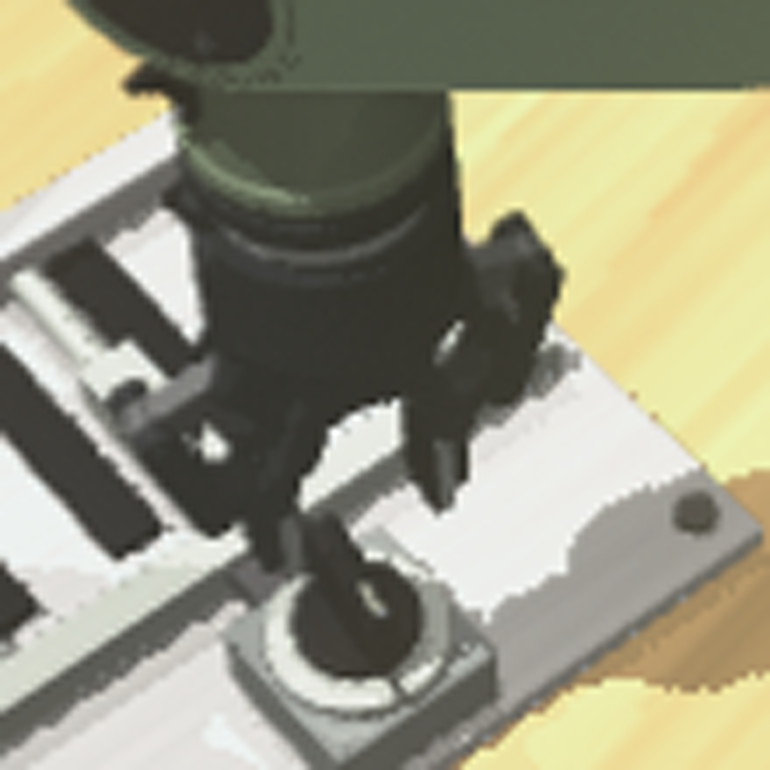

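Call:
play_rows --deltas '[[[0.001,-0.001,0.015],0.004],[[0,0,0.015],0],[[0,0,0.01],0],[[0,0,0],0],[[0,0,0],0]]'

```text
t: 34.5
eef_pos: [466.1, 212.8, 63.7]
orientation: [0.823, 0.569, -0.0, -0.0]
wrist_force: [0.1, 0.8, 0.4]
opening: 0.496
```

Call:
play_rows --deltas '[[[0,0,0],0],[[0,0,0],0],[[0,0,0],0],[[0,0,0],0],[[0,0,0],0],[[0,0,0],0]]' --fingers -1 --squeeze 30

```text
t: 35.0
eef_pos: [468.3, 215.8, 65.1]
orientation: [0.823, 0.568, 0.004, -0.001]
wrist_force: [2.4, 8.6, -3.7]
opening: 0.142
```

```bash
python3 -c "
from h import *
go(467.2,213.8,64,2.78-np.pi/2)
print(robot.get_state()['ft_torque'])
crop('side',150,230,180,150,4.4,'s21.png')"
```

```text
t 35.0 pos [468.3 215.8  65.1] yaw 1.209 tilt 0.004 F [ 2.4  8.6 -3.7] op 0.142 q6 -0.95
turn -0.001 then tool dx -0.0023 dy -0.0003 dz 0.0011 | final yaw 1.209 q6 -0.78; untuned dx -0.0023 dy -0.0003
[ 1.27465661 -0.43448749  0.037595  ]
```

View pics/s21.png

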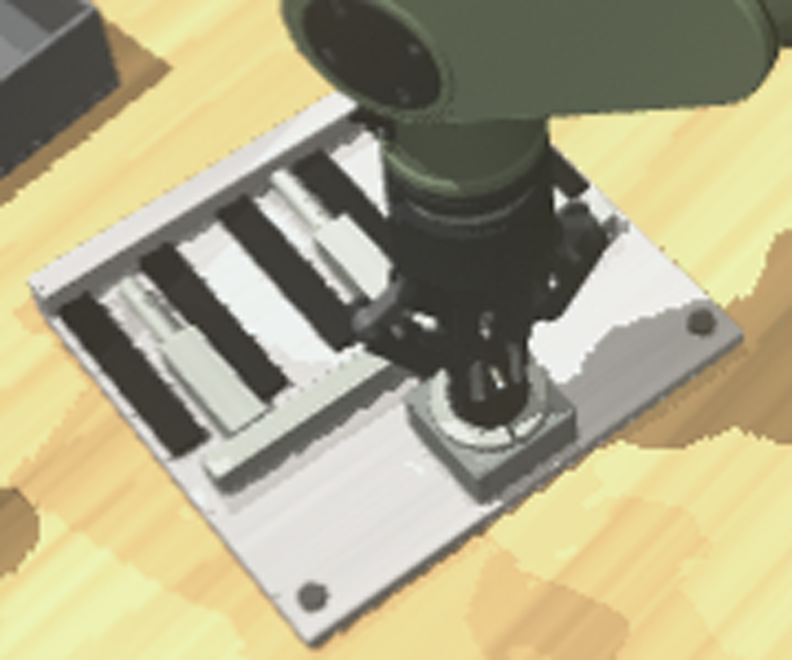

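Call:
play_rows --deltas '[[[0.0025,0,0],0],[[0,0,0],0],[[0,0,0],0]]'

```text
t: 35.3
eef_pos: [468.3, 216.0, 65.0]
orientation: [0.823, 0.569, 0.002, 0.0]
wrist_force: [0.7, 2.3, 4.5]
opening: 0.138
```

```bash
python3 -c "
from h import *
go(467.2,213.8,64,2.78-np.pi/2)
print(robot.get_state()['ft_torque'])"
```

```text
t 35.3 pos [468.3 216.   65. ] yaw 1.210 tilt 0.002 F [0.7 2.3 4.5] op 0.138 q6 -0.95
turn 0.000 then tool dx -0.0025 dy -0.0003 dz 0.0010 | final yaw 1.209 q6 -0.78; untuned dx -0.0025 dy -0.0003
[ 0.30547282 -0.00398335  0.01816893]
```

Call:
play_rows --deltas '[[[0,0,0],0.1],[[0,0,0],0.1],[[0,0,0],0.1],[[0,0,0],0.1],[[0,0,0],0.1],[[0,0,0],0.1],[[0,0,0],0.1],[[0,0,0],0.1],[[0,0,0],0.1],[[0,0,0],0.1]]'

```text
t: 36.13
eef_pos: [469.3, 217.1, 65.0]
orientation: [0.995, 0.102, 0.003, -0.002]
wrist_force: [3.3, 6.9, 0.8]
opening: 0.147
```

```bash
python3 -c "
from h import *
go(467.2,213.8,64)
print(robot.get_state()['ft_torque'])
crop('side',150,230,180,150,4.4,'s22.png')"
```

```text
t 36.1 pos [469.3 217.1  65. ] yaw 0.204 tilt 0.003 F [3.3 6.9 0.8] op 0.147 q6 0.06
turn 0.000 then tool dx -0.0027 dy 0.0028 dz 0.0010 | final yaw 0.204 q6 0.23; untuned dx -0.0027 dy 0.0028
[ 1.11097554 -0.40211744 -0.00610957]
```

View pics/s22.png

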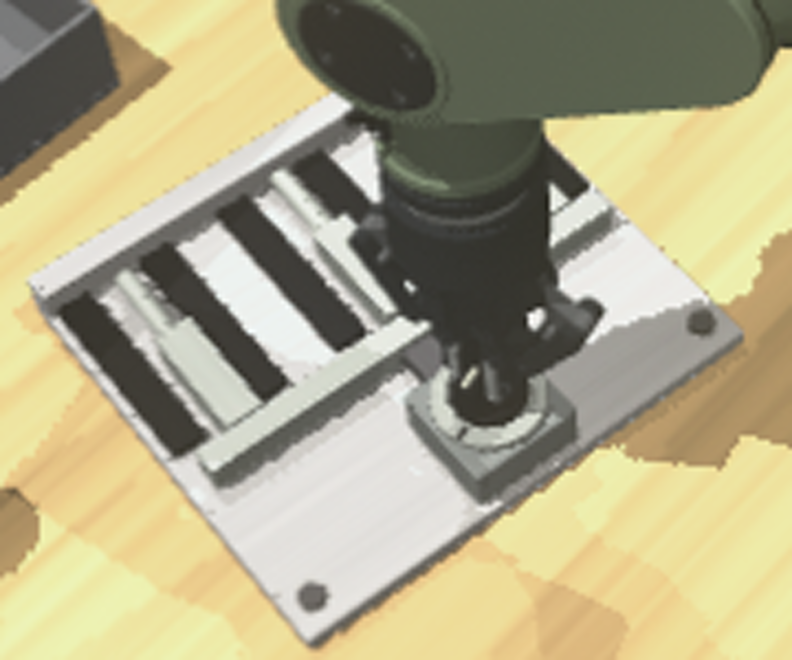

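Call:
play_rows --deltas '[[[0.001,-0.0015,0],0.1],[[0,0,0],0.1],[[0,0,0],0.1],[[0,0,0],0.1],[[0,0,0],0.1],[[0,0,0],0.1],[[0,0,0],0.1],[[0,0,0],0.1],[[0,0,0],0],[[0,0,0],0]]'

```text
t: 37.02
eef_pos: [470.6, 217.2, 65.0]
orientation: [0.957, -0.291, 0.003, -0.002]
wrist_force: [5.5, 1.4, 1.4]
opening: 0.141
```

```bash
python3 -c "
from h import *
go(468.5,216,64)
print(robot.get_state()['ft_torque'])
crop('side',150,230,180,150,4.4,'s23.png')"
```

```text
t 37.0 pos [470.6 217.2  65. ] yaw -0.591 tilt 0.003 F [5.5 1.4 1.4] op 0.141 q6 0.86
turn 0.000 then tool dx -0.0011 dy 0.0022 dz 0.0010 | final yaw -0.591 q6 1.02; untuned dx -0.0011 dy 0.0022
[ 0.24587479 -0.68905627 -0.01635965]
```

View pics/s23.png

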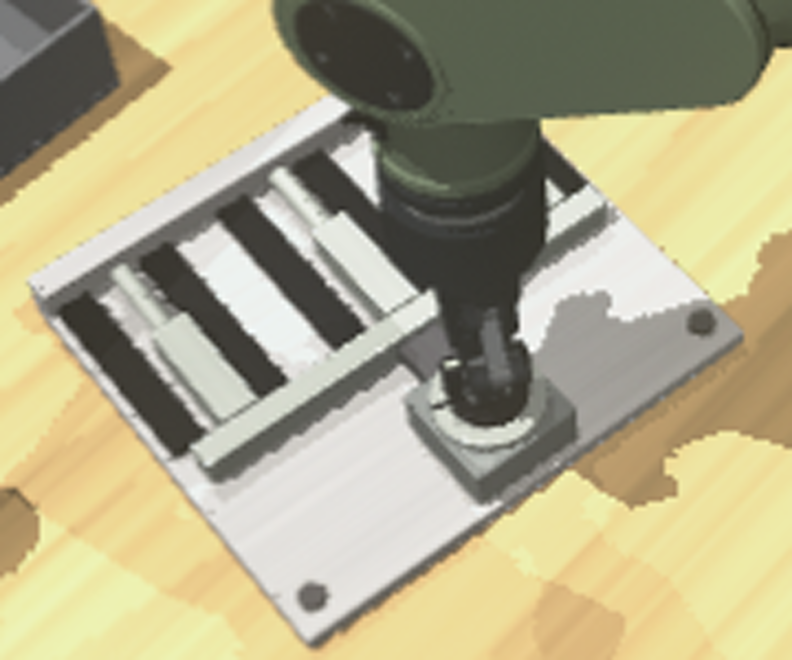

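Call:
play_rows --deltas '[[[0.001,-0.0007,0],0.05],[[0,0,0],0.05],[[0,0,0],0.05],[[0,0,0],0.05],[[0,0,0],0.05],[[0,0,0],0.05],[[0,0,0],0.05],[[0,0,0],0.05]]'

```text
t: 37.73
eef_pos: [471.2, 216.9, 65.0]
orientation: [0.879, -0.476, 0.002, -0.002]
wrist_force: [3.2, 0.9, 3.8]
opening: 0.143
```

```bash
cat > k.py <<'E'
from h import *
import sys
go(468.5,216,64)
print(robot.get_state()['ft_torque'],robot.get_state()['effort'][5])
i=crop('side',235,285,60,60,11,sys.argv[1]+'a.png')
crop('side',150,230,180,150,4.4,sys.argv[1]+'.png',i)
E
python3 k.py s24
```

```text
t 37.7 pos [471.2 216.9  65. ] yaw -0.993 tilt 0.002 F [3.2 0.9 3.8] op 0.143 q6 1.26
turn 0.000 then tool dx -0.0008 dy 0.0027 dz 0.0010 | final yaw -0.993 q6 1.43; untuned dx -0.0008 dy 0.0027
[ 0.081916   -0.45440674  0.04592041] -0.42967711575329304
```

View pics/s24.png

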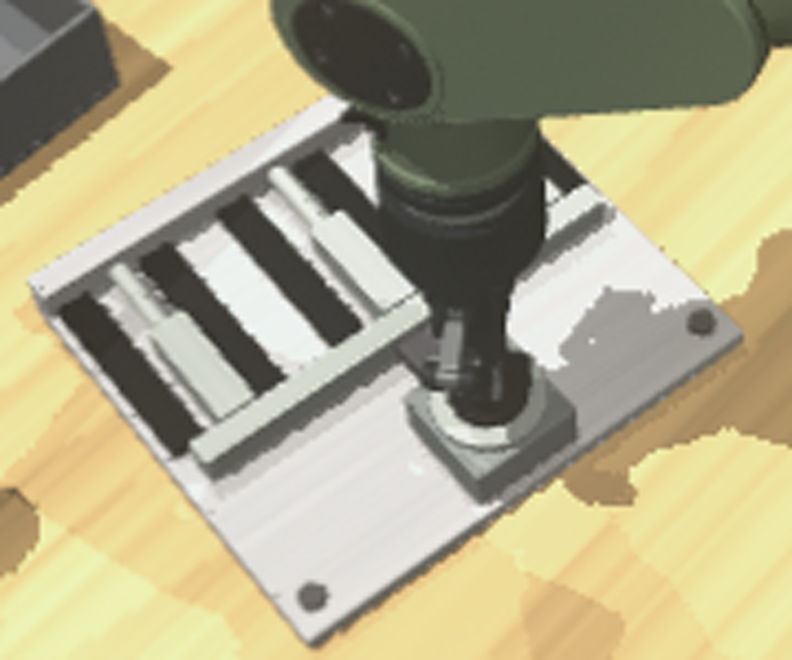

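View pics/s24a.png

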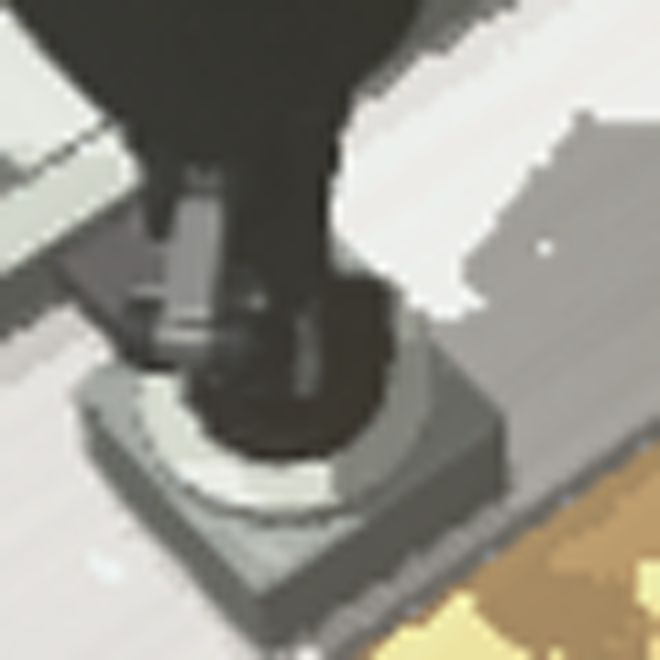

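Call:
play_rows --deltas '[[[0,0,0],0.05],[[0,0,0],0.05],[[0,0,0],0.05]]'

```text
t: 38.03
eef_pos: [471.3, 216.7, 65.0]
orientation: [0.841, -0.54, 0.002, -0.002]
wrist_force: [4.4, 0.1, 4.2]
opening: 0.145
```

```bash
python3 k.py s25
```

```text
t 38.0 pos [471.3 216.7  65. ] yaw -1.142 tilt 0.002 F [4.4 0.1 4.2] op 0.145 q6 1.41
turn 0.000 then tool dx -0.0006 dy 0.0029 dz 0.0010 | final yaw -1.142 q6 1.57; untuned dx -0.0006 dy 0.0029
[-0.0543128  -0.58003616  0.00169074] -0.42968250811100006
```

Call:
play_rows --deltas '[[[0,0,0],0.05],[[0,0,0],0.05]]'

```text
t: 38.25
eef_pos: [471.4, 216.6, 65.0]
orientation: [0.814, -0.581, 0.002, -0.002]
wrist_force: [4.7, -1.2, 4.5]
opening: 0.144
```

```bash
python3 k.py s26
```

```text
t 38.2 pos [471.4 216.6  65. ] yaw -1.241 tilt 0.002 F [ 4.7 -1.2  4.5] op 0.144 q6 1.51
turn 0.000 then tool dx -0.0004 dy 0.0029 dz 0.0010 | final yaw -1.241 q6 1.67; untuned dx -0.0004 dy 0.0029
[-0.18229224 -0.66303885  0.02686697] -0.44967840425670147
```

View pics/s26.png

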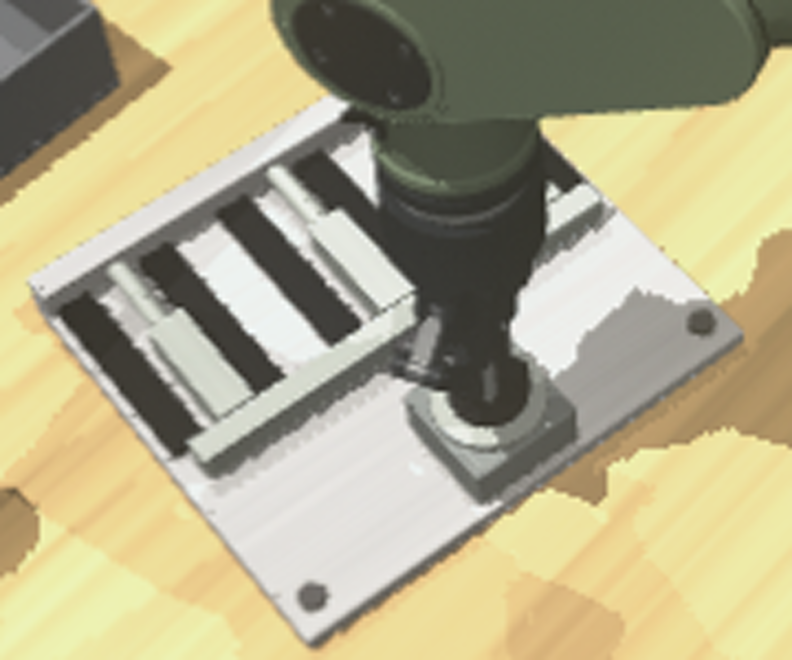

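Call:
play_rows --deltas '[[[0,0,0],0.05],[[0,0,0],0.05]]'

```text
t: 38.47
eef_pos: [471.4, 216.4, 65.0]
orientation: [0.784, -0.621, 0.002, -0.002]
wrist_force: [5.1, -1.9, 4.2]
opening: 0.14
```

```bash
python3 k.py s27
```

```text
t 38.5 pos [471.4 216.4  65. ] yaw -1.341 tilt 0.002 F [ 5.1 -1.9  4.2] op 0.140 q6 1.61
turn 0.000 then tool dx -0.0003 dy 0.0030 dz 0.0010 | final yaw -1.341 q6 1.77; untuned dx -0.0003 dy 0.0030
[-0.23740587 -0.74788498  0.08732636] -0.4502736311405897
```

View pics/s27a.png

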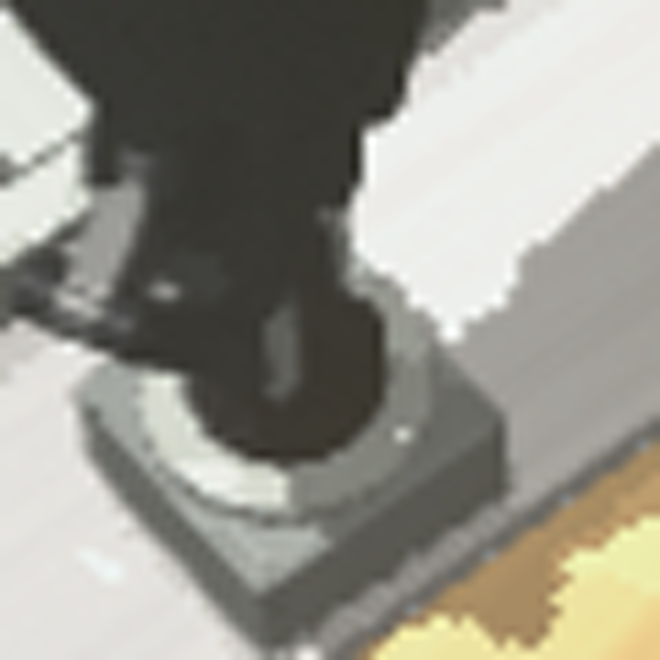

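Call:
play_rows --deltas '[[[0,0,0],0.05],[[0,0,0],0.0],[[0,0,0],0.0]]'

```text
t: 38.77
eef_pos: [471.5, 216.3, 65.0]
orientation: [0.768, -0.64, 0.002, -0.002]
wrist_force: [4.3, -1.4, 4.1]
opening: 0.141
```

```bash
python3 k.py s28
```

```text
t 38.8 pos [471.5 216.3  65. ] yaw -1.389 tilt 0.002 F [ 4.3 -1.4  4.1] op 0.141 q6 1.65
turn 0.000 then tool dx -0.0002 dy 0.0030 dz 0.0010 | final yaw -1.389 q6 1.82; untuned dx -0.0002 dy 0.0030
[-0.29586979 -0.70983753 -0.06311037] 0.00010393075626780046
```

Call:
play_rows --deltas '[[[0,0,0],0.05],[[0,0,0],0.0],[[0,0,0],0.0]]'

```text
t: 39.07
eef_pos: [471.5, 216.3, 65.0]
orientation: [0.752, -0.659, 0.002, -0.002]
wrist_force: [5.1, -3.0, 4.2]
opening: 0.144
```

```bash
python3 k.py s29
```

```text
t 39.1 pos [471.5 216.3  65. ] yaw -1.438 tilt 0.002 F [ 5.1 -3.   4.2] op 0.144 q6 1.70
turn 0.000 then tool dx -0.0001 dy 0.0030 dz 0.0010 | final yaw -1.438 q6 1.87; untuned dx -0.0001 dy 0.0030
[-0.30775775 -0.78697399  0.07253581] 0.1087447302415967
```

View pics/s29.png

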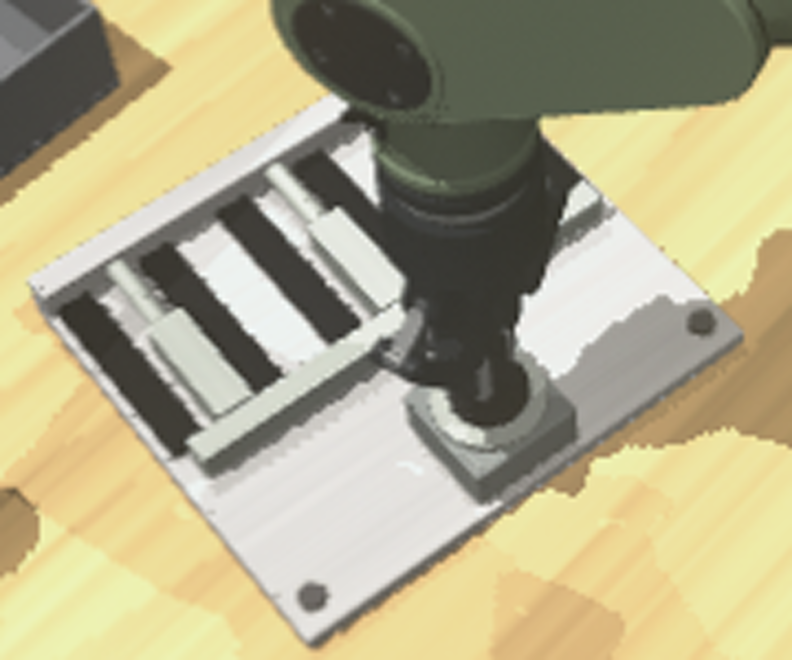

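Call:
play_rows --deltas '[[[0,0,0],0.05],[[0,0,0],0.0],[[0,0,0],0.0],[[0,0,0],0.0]]'

```text
t: 39.45
eef_pos: [471.5, 216.2, 65.0]
orientation: [0.736, -0.677, 0.002, -0.002]
wrist_force: [5.0, -2.6, 3.8]
opening: 0.143
```

```bash
python3 k.py s30; python3 -c "
from h import *
for i in range(4):
  cams.snapshot('top');S=robot.get_state();print(S['ft_torque'][2],S['effort'][5],S['joint_positions'][5])"
```

```text
t 39.5 pos [471.5 216.2  65. ] yaw -1.488 tilt 0.002 F [ 5.  -2.6  3.8] op 0.143 q6 1.75
turn 0.000 then tool dx -0.0001 dy 0.0030 dz 0.0010 | final yaw -1.488 q6 1.92; untuned dx -0.0001 dy 0.0030
[-0.27583248 -0.79001883  0.08299169] 0.08485951228067279
0.1173936377864297 0.08436670526862144 1.7539977005463463
0.07378100398546293 0.08442889200523496 1.7539667113419528
0.06658496181664192 0.08455003146082163 1.7539836295488294
0.08441621351785092 0.08459006901830435 1.7540259703993522
```

View pics/s30a.png

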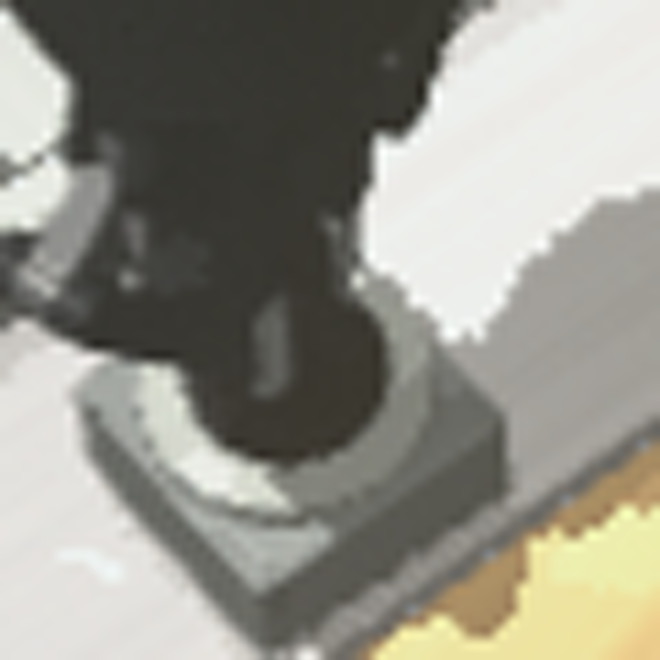

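Call:
play_rows --deltas '[[[0,0,0],0.05],[[0,0,0],0.0],[[0,0,0],0.0]]'

```text
t: 39.95
eef_pos: [471.5, 216.1, 65.0]
orientation: [0.718, -0.696, 0.002, -0.002]
wrist_force: [5.8, -3.4, 4.8]
opening: 0.143
```

```bash
cat > q.py <<'E'
from h import *
import sys
T=[]
for i in range(6):
  im=cams.snapshot('side');S=robot.get_state();T.append(S['ft_torque'][2])
print(np.mean(T),S['effort'][5],S['joint_positions'][5],S['wrist_force'].round(1),S['opening'])
crop('side',150,230,180,150,4.4,sys.argv[1]+'.png',im)
E
python3 q.py s31
```

```text
0.07426498093663338 0.08462367346510291 1.8040106285986772 [ 4.3 -3.3  3.7] 0.1427223151764081
```

Call:
play_rows --deltas '[[[0,0,0],0.05],[[0,0,0],0.0],[[0,0,0],0.0]]'

```text
t: 40.5
eef_pos: [471.5, 216.1, 65.0]
orientation: [-0.701, 0.713, -0.002, 0.002]
wrist_force: [4.5, -3.5, 4.0]
opening: 0.143
```

```bash
python3 q.py s32
```

```text
0.07730269067409286 0.08461422985419631 1.8540199960241694 [ 5.5 -3.1  4.7] 0.14416537201861154
```

View pics/s32.png

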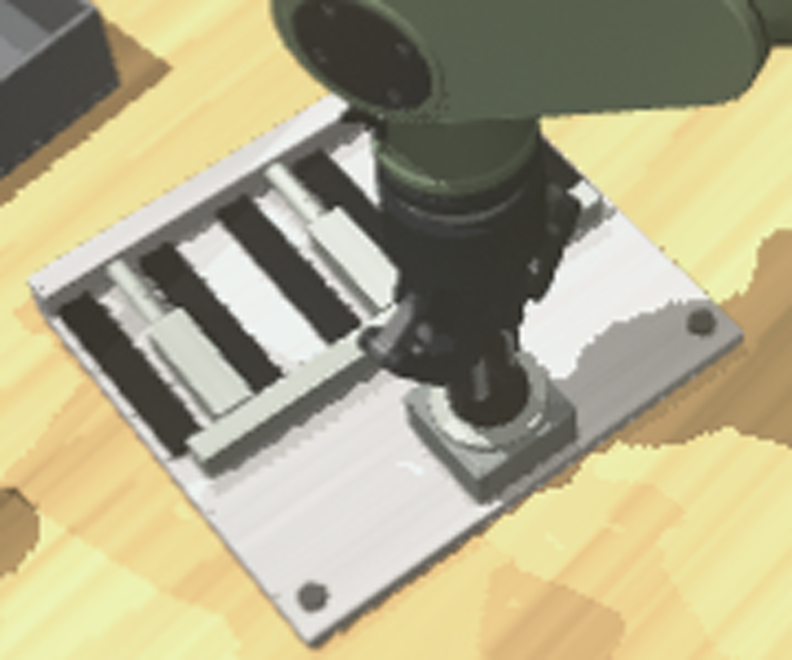

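```bash
python3 -c "
import cv2,numpy as np
ref=None
for n in ['s24','s25','s26','s27','s28','s29','s30','s31','s32']:
    im=cv2.imread(f'pics/{n}.png',0)[395:490,150:330].astype(np.float32)
    if ref is not None:
        print(n,cv2.phaseCorrelate(ref,im,cv2.createHanningWindow(ref.shape[::-1],cv2.CV_32F)), np.abs(ref-im).mean())
    ref=im
"
```

```text
s25 ((0.053454319909363335, -0.18313797538629473), 0.6456728257514812) 4.1045613
s26 ((-0.006539576381854317, -0.01880807379330207), 0.6851051529248555) 3.2794738
s27 ((-0.03266747193542585, 0.05523754628801214), 0.7938326506702988) 3.2125146
s28 ((0.012576171226612587, 0.013646787496966795), 0.9363328768147363) 2.3867252
s29 ((-0.013707113397060766, -0.06640294076405695), 1.085174728874807) 0.84304094
s30 ((-0.005111187763318981, -0.02256847248251148), 1.1436778086203117) 0.29812866
s31 ((-0.0593465084669873, -0.04141808512137146), 1.1420246903543119) 0.27555555
s32 ((0.02254169508817938, 0.05380517197832546), 1.1517474549788016) 0.2883041
```

Call:
play_rows --deltas '[[[0,0,0],0.03],[[0,0,0],0.03],[[0,0,0],0.0],[[0,0,0],0.0]]'

```text
t: 41.13
eef_pos: [471.6, 216.0, 65.0]
orientation: [-0.679, 0.734, -0.002, 0.002]
wrist_force: [4.8, -4.3, 4.1]
opening: 0.142
```

```bash
python3 q.py s33
```

```text
0.06204498883493716 0.09413945954293013 1.913975898602404 [ 4.5 -3.6  5.1] 0.14422216686197906
```

Call:
play_rows --deltas '[[[0,0,0],0],[[0,0,0],0],[[0,0,0],0],[[0,0,0],0],[[0,0,0],0],[[0,0,0],0]]' --fingers 0.0

```text
t: 41.93
eef_pos: [468.0, 216.9, 63.0]
orientation: [-0.679, 0.735, 0.0, -0.001]
wrist_force: [0.3, 0.4, 0.7]
opening: 0.501
```

Call:
play_rows --deltas '[[[0,0,-0.02],0],[[0,0,-0.03],0],[[0,0,-0.035],0],[[0,0,-0.035],0],[[0,0,-0.035],0],[[0,0,0],0]]'

```text
t: 42.43
eef_pos: [473.5, 218.4, 227.0]
orientation: [-0.679, 0.735, -0.004, 0.007]
wrist_force: [1.6, 1.3, 0.9]
opening: 0.499
```

```bash
python3 k.py s34
```

```text
t 42.4 pos [473.5 218.4 227. ] yaw -1.650 tilt 0.007 F [1.6 1.3 0.9] op 0.499 q6 1.92
turn 0.000 then tool dx 0.0028 dy 0.0047 dz 0.1630 | final yaw -1.650 q6 2.08; untuned dx 0.0028 dy 0.0047
[-0.00185257 -0.05620896  0.04761706] -0.00039609398299944587
```

View pics/s34.png

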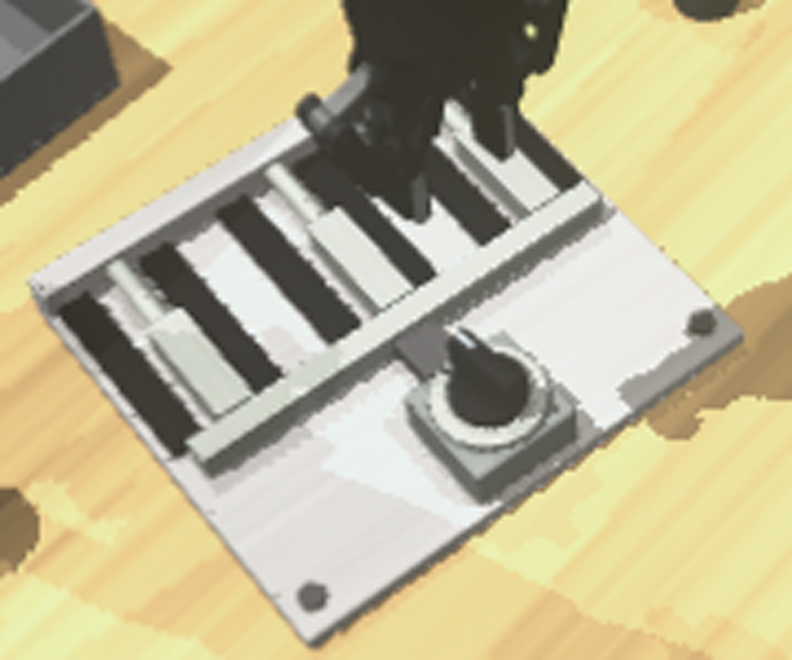

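View pics/s34a.png

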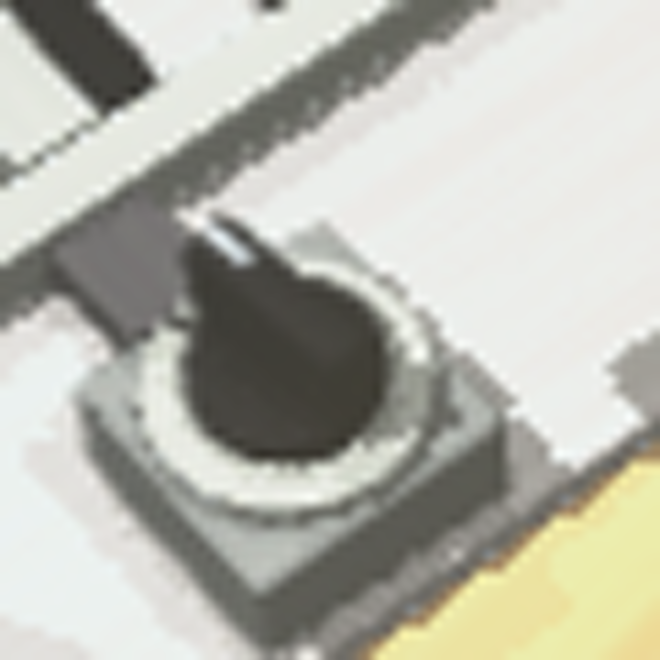

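Call:
play_rows --deltas '[[[0.035,0,0],0],[[0.035,0,0],0],[[0.035,0,0],0],[[0.035,0,0],0],[[0.035,0,0],0],[[0.035,0,0],0],[[0.035,0,0],0],[[0.035,0,0],0],[[0.035,0,0],0],[[0.035,0,0],0]]'

```text
t: 43.32
eef_pos: [439.4, -133.1, 216.9]
orientation: [-0.678, 0.735, 0.001, -0.0]
wrist_force: [0.7, -0.0, -0.2]
opening: 0.5
```

```bash
python3 -c "
from h import *
t=cams.snapshot('top');s=cams.snapshot('side')
cv2.imwrite('pics/tF.png',t);cv2.imwrite('pics/sF.png',s)
a=cv2.resize(t[235:275,230:275],None,fx=14,fy=14,interpolation=cv2.INTER_CUBIC);cv2.imwrite('pics/tk.png',cv2.convertScaleAbs(a,alpha=1.6,beta=30))
crop('top',190,165,130,120,6,'tc.png',t)
crop('side',150,230,180,150,4.4,'sc.png',s)
k=np.array([468.5,215]);
for z in(45,50,52): 
  b=w('side',np.array([[178,318]])/11+[234.5,284.5],z)[0,:2]-k;print(z,np.arctan2(b[1],b[0]),np.hypot(*b))
b=w('side',np.array([[205,222],[245,255]])/11+[234.5,284.5],86)[:,:2];print(b,np.arctan2(*(b[0]-b[1])[::-1]),np.arctan2(*(b[0]-k)[::-1]))
"
```

```text
45 0.04279752212812669 29.641803622518136
50 0.1215882188300858 27.308128650813934
52 0.15690794655527512 26.427925217589156
[[489.0392271  213.39867267]
 [477.63611228 213.92042036]] -0.04572295053075511 -0.07780694878000778
```

View pics/tk.png

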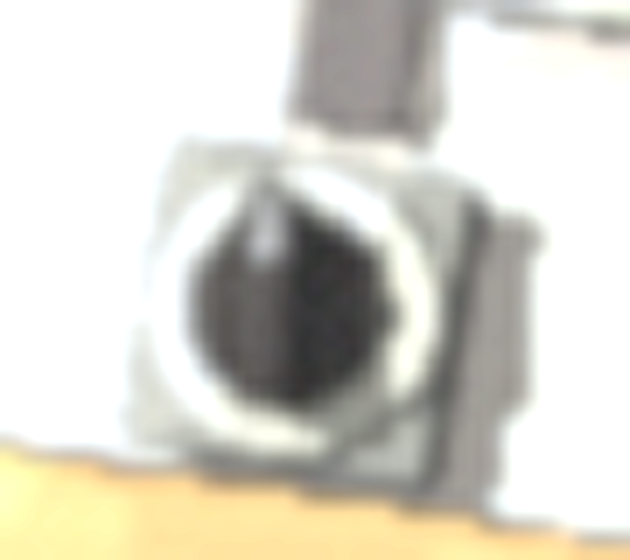

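View pics/tc.png

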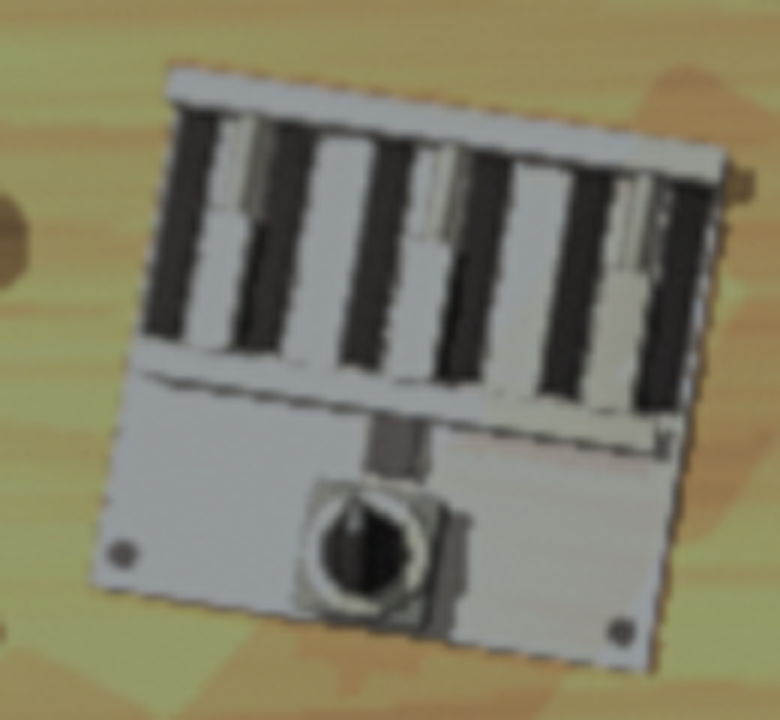

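View pics/sc.png

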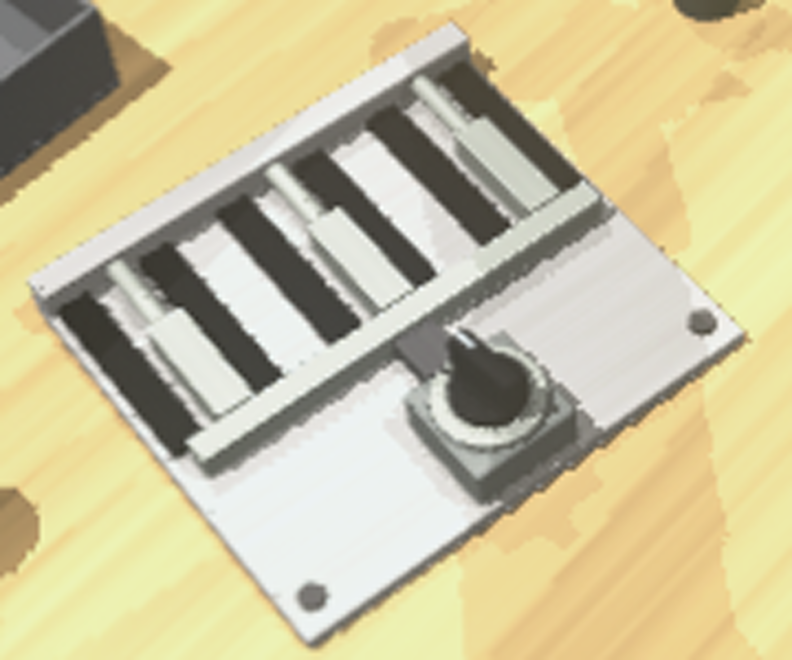

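View pics/tF.png

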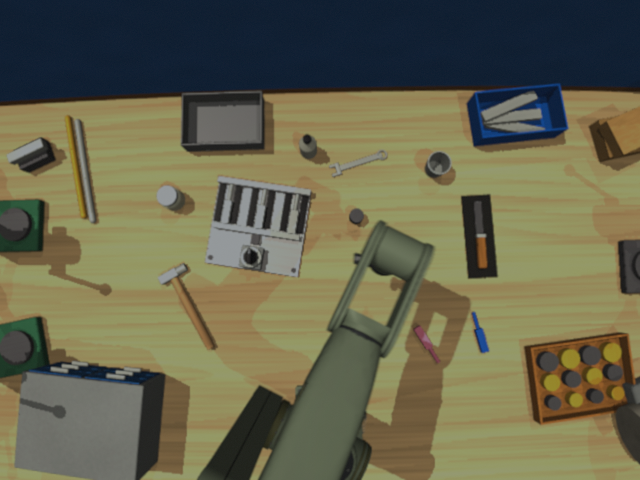

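```bash
python3 -c "
from workcell import robot,finish_job
finish_job();print(robot.get_state()['t'])"
```

```text
the job is handed in; nothing more can be done
the job is handed in; nothing more can be done
```

The job is handed in at about 43 s of the 210 s allowed. I saw no failure, but handing in reports no verdict.

- **File:** it lies on the rubber mat, handle towards the robot. I checked this by eye in the pictures; I did not measure its final offset or angle.
- **Punches:** only three steel punches were on the bench, and I left the blue and pink look-alikes alone. All three lie flat in the cassette slots at y = -100, 0 and +100 mm. Their noses are at the far wall. While I was lowering the last one it touched the open clamp bar with about 6 N, so I moved it 3 mm before letting go.
- **Clamp and clutch:** I turned the knob clockwise about 2.86 rad in all. The pictures show the bar stopped after about 2.63 rad, roughly 13–14 mm of travel, so the clutch slipped about 0.23 rad. The knob and disc lines in the side view gave about 0.18 rad, read with about 0.1 rad uncertainty. Both are within 0.06–0.9 rad. The noisy torque reading at rest settled near 0.08 N m and never showed the expected 0.16 N m, so I judged the slip from the bar stopping.
- **Other things on the bench:** the last picture shows them where they were, and the arm was clear of everything.

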